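# Load the drying pot and restart it

### The job

Load the drying pot. First turn the red isolator handle to off, clear the green-capped bottle out of the cap's swing path by standing it on the blue tray, unscrew the pot's blue captive cap all the way and swing it fully aside. Lay every orange sample case from the grey mat inside the pot, swing the cap back over it, screw it fully home and only then turn the isolator back on; never unscrew the cap while the isolator is on, and leave the brush, beaker, amber jar, brass weight and petri dish where they are.

Things in the scene. Friction and masses are not known exactly. Their poses are not given: they have to be found in the camera images.
- isolator (a joint): angle of the red isolator handle (rad): 0 = off, 1.571 = on, with a stop at each end; it grows as the handle turns clockwise seen from above; about 0.1 N m of friction, it stays where it is left. It starts on.
- isolator_grip (a point): centre of the red handle bar of the isolator, on its vertical turning axis; the bar is 76 mm long (along this point's x), 18 mm thick (y) and 34 mm tall, its top 17 mm above this point, which lies 88 mm above the bench; the handle sits on a grey box 110 x 100 x 60 mm with a yellow disc; the end of the bar with a white stripe is its pointer (+x): at off it points to the small red mark on the box, at on to the small black mark, a quarter turn clockwise
- cap (a joint): screw angle of the blue cap (rad): 0 = screwed fully home, 2.4 = fully unscrewed; it grows as the cap turns anticlockwise seen from above, and the cap rises 5 mm per rad (12 mm in all). About 0.12 N m of friction, it stays where it is left. Screwed down, its plug sits 7 mm deep in the pot's mouth so that the arm cannot swing; from about 1.6 rad it is clear.
- cap_grip (a point): centre of the black bar grip on top of the blue cap, on the cap's screw axis; the bar is 90 mm long (along this point's x), 18 mm thick (y) and 36 mm tall, its top 18 mm above this point; the cap's disc is 160 mm across. With the cap home this point is 115 mm above the bench
- swing (a joint): angle of the aluminium swing arm that carries the cap in a collar (rad): 0 = cap over the pot, at a stop, 1.65 = fully aside, at a stop; it grows as the arm turns clockwise seen from above about the pivot; about 0.12 N m of friction, it stays where it is left
- swing_post (a point): middle of the red upright round post on the swing arm, 18 mm in diameter and 38 mm tall (19 mm above and below this point), 55 mm from the pivot axis towards the cap and 110 mm from the cap's axis; the handle for swinging the arm
- pivot (a point): point on the vertical pivot axis of the swing arm, 87 mm above the bench, 165 mm from the pot's axis; the station's frame: -x points from the pivot to the pot's axis, and the arm opens towards +y. The arm's top is 99 mm above the bench; the collar round the cap is 178 mm across
- pot_floor (a point): centre of the inner floor of the round steel pot, 28 mm above the bench; inner diameter 140 mm, rim 82 mm above the bench, outer diameter 156 mm; x and y as those of the pivot
- bottle_mid (a point): white bottle with a green screw cap, 150 mm tall, 0.3 kg, body 60 mm in diameter up to 88 mm; its green cap is 34 mm in diameter and takes the top 34 mm, good to grip; this point is on its axis half-way up, 75 mm above its foot; z is its axis. It starts upright on the bench beside the pot, where the cap would strike it on swinging open
- tray_top (a point): centre of the top face of the blue square tray, a flat slab 130 x 130 mm, 8 mm thick, with no rim; x and y along its sides
- case0_mid (a point): orange sample case, a closed flat box 72 x 30 x 20 mm (length x width x height) with a paper panel on top, 90 g; this point is its centre; x along its 72 mm length, y across its 30 mm width, z up. At the start up to four such cases lie flat on the grey mat, some may be absent
- case1_mid (a point): orange sample case, a closed flat box 72 x 30 x 20 mm (length x width x height) with a paper panel on top, 90 g; this point is its centre; x along its 72 mm length, y across its 30 mm width, z up. At the start up to four such cases lie flat on the grey mat, some may be absent
- case2_mid (a point): orange sample case, a closed flat box 72 x 30 x 20 mm (length x width x height) with a paper panel on top, 90 g; this point is its centre; x along its 72 mm length, y across its 30 mm width, z up. At the start up to four such cases lie flat on the grey mat, some may be absent
- case3_mid (a point): orange sample case, a closed flat box 72 x 30 x 20 mm (length x width x height) with a paper panel on top, 90 g; this point is its centre; x along its 72 mm length, y across its 30 mm width, z up. At the start up to four such cases lie flat on the grey mat, some may be absent
- mat: thin grey mat 240 x 260 mm, 4 mm thick, fixed, on which the cases lie; origin under its centre
- brush_grip (a point): wooden brush 170 mm long, bystander; point on its handle
- beaker: glass beaker 70 mm wide, 85 mm tall, bystander; origin under its centre
- amber_jar: amber glass jar 64 mm wide, 90 mm tall, bystander; origin under its centre
- weight: brass weight 44 mm wide, 64 mm tall, bystander; origin under its centre
- petri: clear round dish stack 90 mm wide, 30 mm tall, bystander; origin under its centre

How it is judged (in metres and radians):
On the way, in this order (a step that is already met when the one before it is completed fails the run):
1. the isolator is turned off (value of joint isolator below 0.15 rad), for 0.2 s.
2. the bottle stands on the tray, the cap is unscrewed and swung fully aside (value of joint isolator below 0.15 rad and x of bottle_mid in the frame of tray_top between -0.055 and 0.055 m and y of bottle_mid in the frame of tray_top between -0.055 and 0.055 m and angle between bottle_mid's own z axis and vertical below 0.15 rad and height (world z) of bottle_mid below 0.092 m and value of joint cap above 1.8 rad and value of joint swing above 1.35 rad), for 0.2 s.
3. all cases lie in the pot, the isolator still off (value of joint isolator below 0.15 rad and horizontal distance between each of case0_mid, case1_mid, case2_mid, case3_mid and pot_floor below 0.068 m and height (world z) of each of case0_mid, case1_mid, case2_mid, case3_mid below 0.078 m and value of joint swing above 1 rad), for 0.2 s.
4. the cap is back over the pot and screwed home, the isolator still off (value of joint isolator below 0.15 rad and horizontal distance between each of case0_mid, case1_mid, case2_mid, case3_mid and pot_floor below 0.068 m and height (world z) of each of case0_mid, case1_mid, case2_mid, case3_mid below 0.078 m and value of joint swing below 0.06 rad and value of joint cap below 0.2 rad), for 0.2 s.
5. the isolator is turned on (value of joint isolator above 1.4 rad and value of joint swing below 0.06 rad and value of joint cap below 0.2 rad), for 0.2 s.
At the end, for the whole second after the job is handed in: Cases inside the pot (centres within 68 mm of its axis, below its rim), cap over it (arm within 0.06 rad) and home (within 0.2 rad), isolator on (above 1.4 rad), bottle upright on the tray (axis within 55 mm of its centre along each side), all at rest (all of step 5 and horizontal distance between each of case0_mid, case1_mid, case2_mid, case3_mid and pot_floor below 0.068 m and height (world z) of each of case0_mid, case1_mid, case2_mid, case3_mid below 0.078 m and x of bottle_mid in the frame of tray_top between -0.055 and 0.055 m and y of bottle_mid in the frame of tray_top between -0.055 and 0.055 m and angle between bottle_mid's own z axis and vertical below 0.15 rad and height (world z) of bottle_mid below 0.092 m and linear speed of each of case0, case1, case2, case3, bottle below 0.03 m/s); the robot touches nothing.
It fails at once if the cap is unscrewed while the isolator is on (value of joint each of isolator, cap above 0.5 rad).
It fails at once if a bystander (brush, beaker, amber jar, weight, petri dish) is moved more than 40 mm (distance of any of brush_grip, beaker, amber_jar, weight, petri from where it was at the start of the episode above 0.04 m).
Of case0, case1, case2, case3 only 2 to 4 are there at a start; the rules pass over those that are not, and their reading is None.
At some moment in a run one of case0, case1, case2, case3 may be knocked a few centimetres aside while the robot is not near it.
It also fails if it takes over 210 s, if anything falls off the work surface, if the arm or the gripper's body presses on something with over 40 N, if the wrist force passes 120 N, or if a joint passes its speed limit or range.

### The arm

A 6-joint arm with a two-finger parallel gripper is mounted at the origin on the work surface. World frame = base frame: x ahead of the robot, y to its left, z up, the work surface at z = 0. Lengths are in mm, angles in rad, forces in N, time in s.
With the tool pointing down it reaches from about 325 to 775 mm from the base axis. Payload 5.5 kg.
Tool frame: the origin (TCP) lies at the very end of the fingers, on their centre line; the grasp point (between the pads) lies 19 mm behind it; y points along the fingers, x is the direction in which the jaws open and shut, and the axes are right-handed (so a half turn about y gives the same grasp; the last joint's range is limited). The gripper opens to 85 mm and grips with 20 to 120 N. Pads are 22 mm wide; open, the fingers measure 114 mm over their backs; the gripper's body (76 mm by 85 mm) begins 54 mm behind the grasp point. The pads swing forward as they close: fully open they stand 13 mm farther back than shut.
Start: joints at [-1.293, 0.091, 1.231, -0, 1.82, -0.057], TCP at [197.148, -566.7, 231.275] pointing down, gripper open.
Joint ranges: [-2.87, 2.87], [-0.86, 2.18], [0.17, 2.46], [-1.51, 4.65], [0.06, 2.69], [-2.65, 2.65]. Speed limits (rad/s): [2.57, 2.57, 3.01, 3.14, 3.14, 3.14].

### API

Orientations are given as [roll, pitch, yaw] about the fixed x, y, z axes, in that order (R = Rz(yaw) Ry(pitch) Rx(roll)).
In Python, from rig import bot gives the robot as it stands.
- The arm moves only by the tool send_rows, never from a script. Its argument "motion" is a list of rows, each an object of numbers: "rx", "ry", "rz": the turn, a rotation vector about the world's x, y, z in degrees; "tx", "ty", "tz": the shift along the world's x, y, z in cm; "hand": the closure, from 0 (fully open) to 1 (shut). In form: [{"rx": .., "ry": .., "rz": .., "tx": .., "ty": .., "tz": .., "hand": ..}, ...]. A call has 1 to 5 rows; each row is the pose to reach, as a shift and turn from the pose commanded when the call began; what a row does not reach only later rows make up. A row lasts 1/8 s, in which the tool goes at most 62.5 mm and 10.7 degrees, less where a joint would pass 70% of its speed; a pose out of reach is approached as far as the arm can. A call with a gripper value outside its range is refused whole. The fingers move at their own pace and stop on an object; "newtons" is the grip in N (left out, the last holds). Time passes only in rows, so rows that repeat a pose let the fingers close. It gives the time, the measured TCP pose, the force and the opening at its end, in the units of the state.
- bot.get_obs(): the state, without advancing time (a new reading comes with each control period).
- bot.camera(name): name is "scene" or "top" or "wrist"; returns the picture (480x640x3 uint8, blue, green, red); there is no depth.
- bot.camera_model(name): a dict with "mtx" (3x3 intrinsics, pixels), "rvec" (rotation vector, rad) and "tvec" (3), from world to camera coordinates, as OpenCV has them; the wrist camera has in their place "tool_from_camera" (4x4, takes a point from camera to tool coordinates, whose origin is the TCP and whose axes are the tool frame's). Camera axes: x right, y down, z forward; pixel columns grow to the right and rows downward; lengths in mm; the calibration is good to about 2 mm. The wrist camera is an equidistant fisheye: a pixel r from the principal point sees the ray r / f radians off the axis. A picture is of the moment at which its call begins: read the wrist's pose just before it. camera_model takes no time and is no camera call.
- bot.hand_in(): hands the job in, once; it reports no verdict.
The state is a dict: "clock": time; "joint_positions": joint angles; "joint_velocities": joint speeds; "joint_efforts": joint torques, N m; "tcp_pos": TCP position; "tcp_rot": TCP orientation; "ft_force": force on the tool from outside, world axes, zero at the start; "wrist_torque": the same for the moment, N m; "opening": opening from 0.0 (shut) to 1.0 (fully open).
Only numpy, scipy, OpenCV 4.12 (cv2) and the standard library are available. Lean on these libraries where they do the work, as an engineer would, in place of code of your own. Each camera call takes 0.05 s, during which the arm holds its last target.

## Working session

There is one attempt and no reset: what is moved stays moved. The work goes in short steps, Python scripts to look and compute and a tool call to move; the robot and the scene stay as the last step left them, time stands still between calls to the robot, and variables do not carry over. Pictures are saved under pics/ and viewed, and the job is handed in when it is done.

Besides the shell and the picture viewer there is one more tool, called after ">>>" by a JSON object that holds its "api" and its "payload". send_rows: Moves the arm, as the interface text tells. Its arguments: {"type":"object","properties":{"motion":{"type":"array"},"newtons":{"type":"number"}},"required":["motion"]}

```bash
ls; mkdir -p pics; python3 - <<'E'
from rig import bot
import cv2
print(bot.get_obs())
for n in ("scene","top","wrist"):
    cv2.imwrite(f"pics/a_{n}.png",bot.camera(n)); print(n,bot.camera_model(n))
E
```

```text
pics
{'clock': 0.0, 'joint_positions': array([-1.29269553e+00,  9.18805211e-02,  1.23191884e+00, -2.37190996e-05,
        1.81983621e+00, -5.66924617e-02]), 'joint_velocities': array([-1.90345495e-03,  1.56069382e-04,  1.26449121e-04,  1.31308238e-03,
        1.82170416e-05,  7.26949675e-04]), 'joint_efforts': array([-3.09327632e-03, -4.58745825e+01, -4.18020415e+01, -4.54206493e-04,
        1.19460054e-02, -2.49606450e-05]), 'tcp_pos': array([ 197.05598149, -566.39598138,  230.11932235]), 'tcp_rot': array([-1.57070353,  0.00204093, -1.2360088 ]), 'ft_force': array([-0.32902273, -0.0580152 , -0.41053037]), 'wrist_torque': array([-0.02820416, -0.02782214, -0.05076973]), 'opening': 0.9998302845010323}
scene {'mtx': array([[468.14033329,   0.        , 320.75390663],
       [  0.        , 468.14033329, 237.62865721],
       [  0.        ,   0.        ,   1.        ]]), 'rvec': array([ 1.98689143,  1.72028089, -0.51968965]), 'tvec': array([-101.2328099 , -371.53959028, 1468.91563596])}
top {'mtx': array([[562.82560139,   0.        , 312.23573177],
       [  0.        , 562.82560139, 242.7629183 ],
       [  0.        ,   0.        ,   1.        ]]), 'rvec': array([ 2.17081078, -2.21086615,  0.06100489]), 'tvec': array([  29.44058843,  532.72975642, 1395.8029075 ])}
wrist {'mtx': array([[371.64829954,   0.        , 326.54457622],
       [  0.        , 371.64829954, 244.236896  ],
       [  0.        ,   0.        ,   1.        ]]), 'tool_from_camera': array([[ 9.99999453e-01,  5.28342163e-05, -1.04449667e-03,
        -2.84702080e-01],
       [ 1.01631433e-03, -2.84697973e-01,  9.58616728e-01,
        -1.42780070e+02],
       [-2.46718322e-04, -9.58617265e-01, -2.84697871e-01,
         7.28963098e+01],
       [ 0.00000000e+00,  0.00000000e+00,  0.00000000e+00,
         1.00000000e+00]])}
```

View pics/a_top.png

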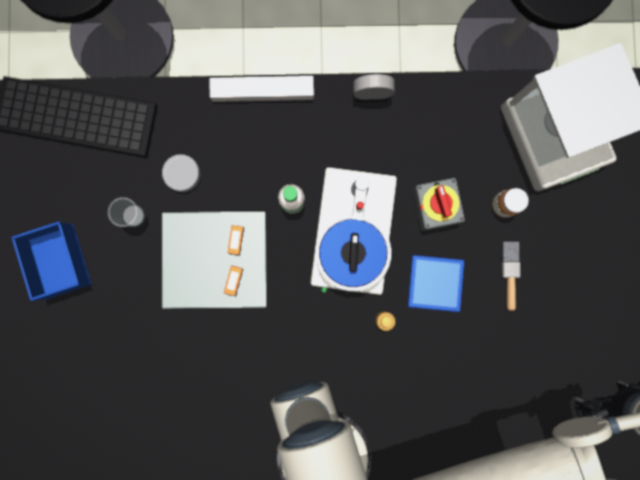

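View pics/a_scene.png

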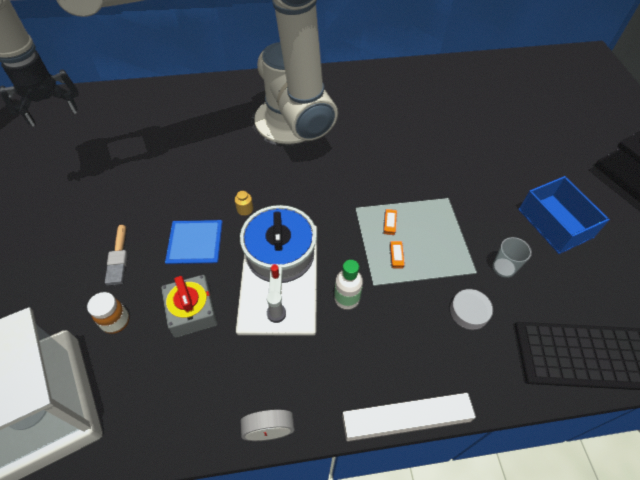

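View pics/a_wrist.png

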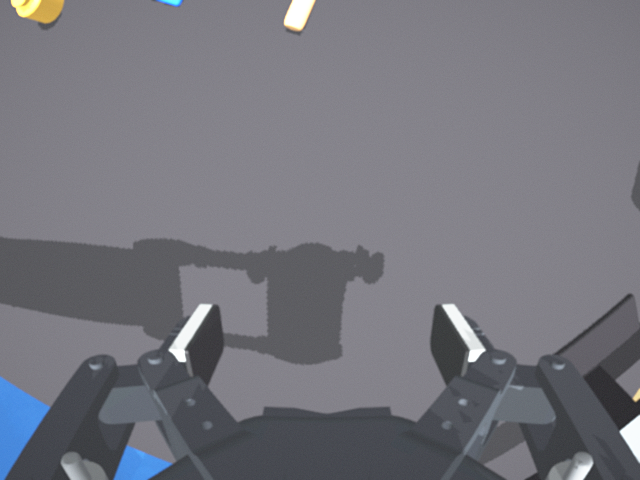

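Two cases on the mat (top px ~(236,240),(233,281)); the bottle stands between mat and pot, the isolator to the right, and the tray below it. I'll write helpers and enlarge.

```bash
cat > h.py <<'E'
import numpy as np, cv2
from scipy.spatial.transform import Rotation as R
def ray(cm,uv):
    Rm,_=cv2.Rodrigues(cm['rvec']); d=Rm.T@np.linalg.solve(cm['mtx'],np.array([*uv,1.])); o=-Rm.T@cm['tvec'].ravel(); return o,d
def at(cm,uv,z):
    o,d=ray(cm,uv); return (o+d*(z-o[2])/d[2])
def proj(cm,P):
    return cv2.projectPoints(np.float64(P).reshape(-1,3),cm['rvec'],cm['tvec'],cm['mtx'],None)[0].reshape(-1,2)
def toolpose(o):
    return R.from_euler('xyz',o['tcp_rot']).as_matrix(), np.array(o['tcp_pos'])
def wray(cm,o,uv):
    K=cm['mtx'];T=cm['tool_from_camera'];x=(np.array(uv)-[K[0,2],K[1,2]])/K[0,0];r=np.hypot(*x)
    d=np.array([np.sin(r)*x[0]/r,np.sin(r)*x[1]/r,np.cos(r)])
    Rt,p=toolpose(o); return Rt@T[:3,3]+p, Rt@(T[:3,:3]@d)
def wat(cm,o,uv,z):
    c,d=wray(cm,o,uv); return c+d*(z-c[2])/d[2]
def wproj(cm,o,P):
    Rt,p=toolpose(o);T=cm['tool_from_camera'];q=Rt.T@(np.array(P,float)-p);q=T[:3,:3].T@(q-T[:3,3])
    r=np.arctan2(np.hypot(q[0],q[1]),q[2]);n=np.hypot(q[0],q[1]);K=cm['mtx']
    return np.array([K[0,2],K[1,2]])+K[0,0]*r*q[:2]/n
def crop(img,x0,y0,x1,y1,s,name):
    c=cv2.resize(img[y0:y1,x0:x1],None,fx=s,fy=s,interpolation=cv2.INTER_CUBIC)
    for u in range(x0-x0%10+10,x1,10):
        cv2.line(c,((u-x0)*s,0),((u-x0)*s,4 if u%50 else 12),(255,255,255),1)
        if u%20==0: cv2.putText(c,str(u),((u-x0)*s-10,22),0,.35,(0,255,255),1)
    for v in range(y0-y0%10+10,y1,10):
        cv2.line(c,(0,(v-y0)*s),(6,(v-y0)*s),(255,255,255),1)
        if v%20==0: cv2.putText(c,str(v),(8,(v-y0)*s+4),0,.35,(0,255,255),1)
    cv2.imwrite(name,c)
E
python3 - <<'E'
from h import *
from rig import bot
t=cv2.imread('pics/a_top.png'); s=cv2.imread('pics/a_scene.png')
crop(t,300,160,480,320,4,'pics/b_top1.png')
crop(t,150,160,310,320,4,'pics/b_top2.png')
crop(s,150,180,350,340,4,'pics/b_sc1.png')
crop(s,330,190,480,330,4,'pics/b_sc2.png')
E
```

```text
(no output)
```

View pics/b_top1.png

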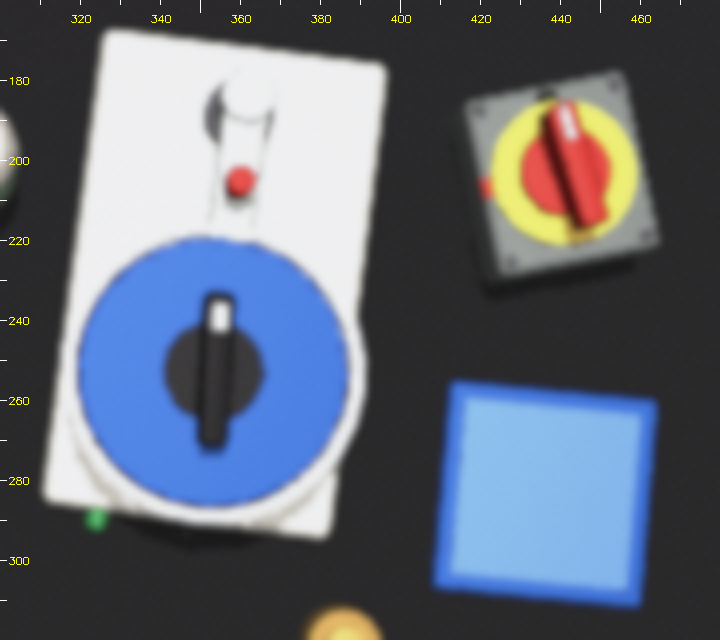

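View pics/b_top2.png

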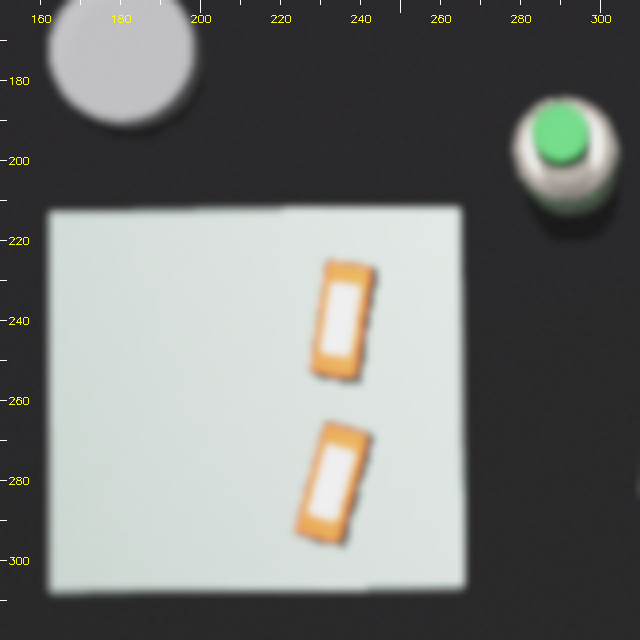

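View pics/b_sc1.png

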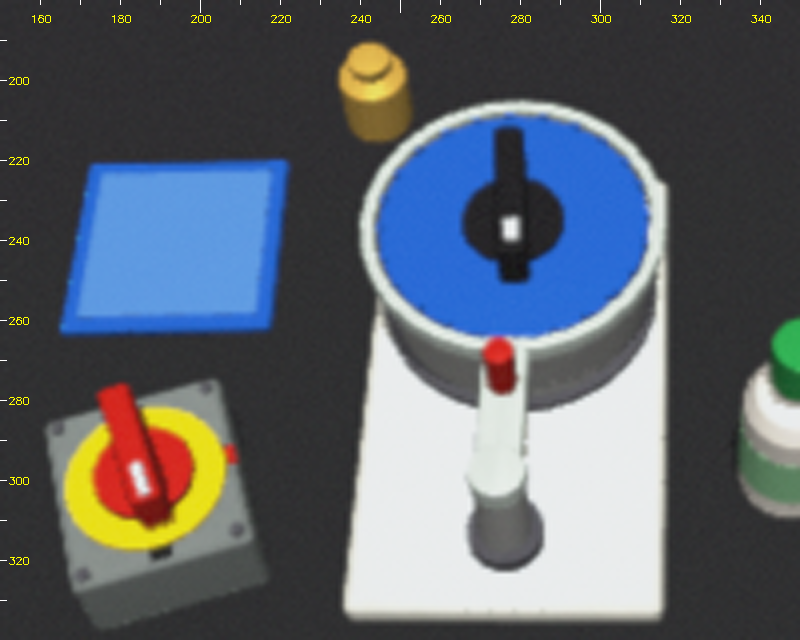

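View pics/b_sc2.png

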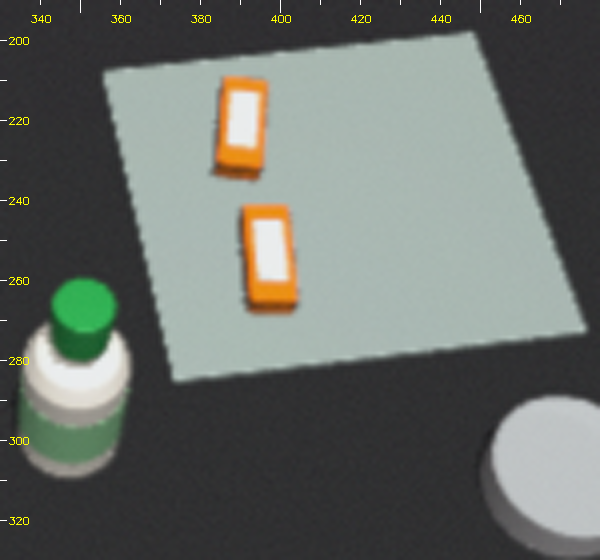

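```bash
python3 - <<'E'
from h import *
from rig import bot
t=bot.camera_model('top');s=bot.camera_model('scene')
np.set_printoptions(precision=1,suppress=True)
def P(n,cm,pts,z):
    A=np.array([at(cm,p,z) for p in pts]); print(n,A[:,:2].tolist() if len(A)<1 else np.round(A[:,:2],1).tolist(),'mean',A[:,:2].mean(0))
P('isodisc T',t,[(441,203)],61)
P('isobar T',t,[(442,188),(449,215.5)],105)
P('redmark T',t,[(421.5,206.5)],60);P('blackmark',t,[(436,184)],60)
P('capbar T',t,[(355,233.5),(353,271)],133)
P('disc T',t,[(353.5,219),(353.5,287),(319.5,253),(387.5,253)],95)
P('post T',t,[(360.3,205.3)],137)
P('pivot T',t,[(362,184)],99)
P('bottle T',t,[(290,193)],150)
P('tray T',t,[(413,255),(464,260),(460,311),(409,307)],8)
P('A T',t,[(232,225),(244,227),(240,255),(228,253)],22)
P('B T',t,[(232,265),(243,269),(236,296),(224,293)],22)
P('isobar S',s,[(178.5,277),(190,310)],105)
P('isodisc S',s,[(186,298)],61)
P('capbar S',s,[(277,212.5),(278.5,246)],133)
P('post S',s,[(274.5,267)],137)
P('bottle S',s,[(351,266.5)],150)
P('tray S',s,[(172.5,221),(222,220),(217,261),(165,263)],8)
P('A S',s,[(391,242),(402,242),(404,266),(393,266)],22)
P('B S',s,[(386,210),(396.5,210),(396,232),(384,231)],22)
E
```

```text
isodisc T [[621.7, -295.6]] mean [ 621.7 -295.6]
isobar T [[651.8, -289.0], [586.3, -303.4]] mean [ 619.1 -296.2]
redmark T [[614.2, -248.1]] mean [ 614.2 -248.1]
blackmark [[668.7, -285.1]] mean [ 668.7 -285.1]
capbar T [[545.9, -79.2], [459.9, -72.7]] mean [502.9 -76. ]
disc T [[583.2, -79.3], [422.5, -75.7], [504.0, 2.8], [501.1, -157.8]] mean [502.7 -77.5]
post T [[610.4, -92.6]] mean [610.4 -92.6]
pivot T [[665.8, -101.0]] mean [ 665.8 -101. ]
bottle T [[639.9, 68.1]] mean [639.9  68.1]
tray T [[498.1, -233.2], [483.2, -361.0], [355.9, -346.7], [368.1, -219.5]] mean [ 426.3 -290.1]
A T [[581.0, 219.5], [575.4, 189.6], [505.5, 200.3], [511.1, 230.2]] mean [543.3 209.9]
B T [[481.0, 220.5], [470.5, 193.2], [403.9, 211.4], [411.8, 241.1]] mean [441.8 216.6]
isobar S [[591.8, -301.6], [675.4, -276.1]] mean [ 633.6 -288.9]
isodisc S [[621.6, -294.7]] mean [ 621.6 -294.7]
capbar S [[465.9, -72.1], [559.8, -77.7]] mean [512.9 -74.9]
post S [[615.0, -91.5]] mean [615.  -91.5]
bottle S [[644.2, 69.0]] mean [644.2  69. ]
tray S [[359.5, -344.7], [373.9, -216.4], [499.6, -232.4], [487.7, -359.2]] mean [ 430.2 -288.2]
A S [[512.8, 205.2], [516.7, 232.8], [586.3, 220.4], [582.6, 193.7]] mean [549.6 213. ]
B S [[410.9, 215.8], [414.7, 243.4], [484.3, 225.1], [477.0, 195.3]] mean [446.7 219.9]
```

>>> {"api": "send_rows", "payload": {"motion": [{"tx": 22,"ty": 14,"tz": -2,"rz": -6.8,"hand": 0.3},{"tx": 22,"ty": 14,"tz": -2,"rz": -6.8,"hand": 0.3},{"tx": 22,"ty": 14,"tz": -2,"rz": -6.8,"hand": 0.3},{"tx": 22,"ty": 14,"tz": -2,"rz": -6.8,"hand": 0.3},{"tx": 22,"ty": 14,"tz": -2,"rz": -6.8,"hand": 0.3}], "newtons": 40}}

```text
validation failed for argument at $.mo...
```

>>> {"api": "send_rows", "payload": {"motion": [{"rx": 0,"ry": 0,"rz": -6.8,"tx": 22,"ty": 14,"tz": -2,"hand": 0.3},{"rx": 0,"ry": 0,"rz": -6.8,"tx": 22,"ty": 14,"tz": -2,"hand": 0.3},{"rx": 0,"ry": 0,"rz": -6.8,"tx": 22,"ty": 14,"tz": -2,"hand": 0.3},{"rx": 0,"ry": 0,"rz": -6.8,"tx": 22,"ty": 14,"tz": -2,"hand": 0.3},{"rx": 0,"ry": 0,"rz": -6.8,"tx": 22,"ty": 14,"tz": -2,"hand": 0.3}], "newtons": 40}}

```text
clock: 0.78
tcp_pos: [419.9, -423.9, 210.2]
tcp_rot: [-1.571, 0.002, -1.35]
ft_force: [-0.9, -0.3, -0.2]
opening: 0.701
```

>>> {"api": "send_rows", "payload": {"motion": [{"rx": 0,"ry": 0,"rz": 0,"tx": 20.1,"ty": 12.8,"tz": -2,"hand": 0.3},{"rx": 0,"ry": 0,"rz": 0,"tx": 20.1,"ty": 12.8,"tz": -2,"hand": 0.3},{"rx": 0,"ry": 0,"rz": 0,"tx": 20.1,"ty": 12.8,"tz": -2,"hand": 0.3},{"rx": 0,"ry": 0,"rz": 0,"tx": 20.1,"ty": 12.8,"tz": -2,"hand": 0.3},{"rx": 0,"ry": 0,"rz": 0,"tx": 20.1,"ty": 12.8,"tz": -2,"hand": 0.3}]}}

```text
clock: 1.4
tcp_pos: [619.8, -296.5, 188.9]
tcp_rot: [-1.573, 0.002, -1.351]
ft_force: [0.5, -0.2, -0.5]
opening: 0.695
```

```bash
python3 - <<'E'
from h import *
from rig import bot
o=bot.get_obs(); print(o['tcp_pos'],np.degrees(o['tcp_rot']),np.degrees(o['joint_positions']))
w=bot.camera('wrist');cm=bot.camera_model('wrist')
for P in [(621,-295.5,105),(651.8,-289,105),(586.3,-303.4,105)]:
    u=wproj(cm,o,P); print(u); cv2.circle(w,tuple(int(x) for x in u),4,(255,0,255),1)
cv2.imwrite('pics/c1.png',w)
E
```

```text
[ 619.82044033 -296.53221034  188.94551677] [-90.11352405   0.1354227  -77.39369033] [-2.84172800e+01  1.89172411e+01  5.92210607e+01  2.82758469e-02
  1.02036231e+02  4.89821304e+01]
[326.59499557 250.1620652 ]
[327.19729725 201.56584413]
[326.80834923 300.60551669]
```

View pics/c1.png

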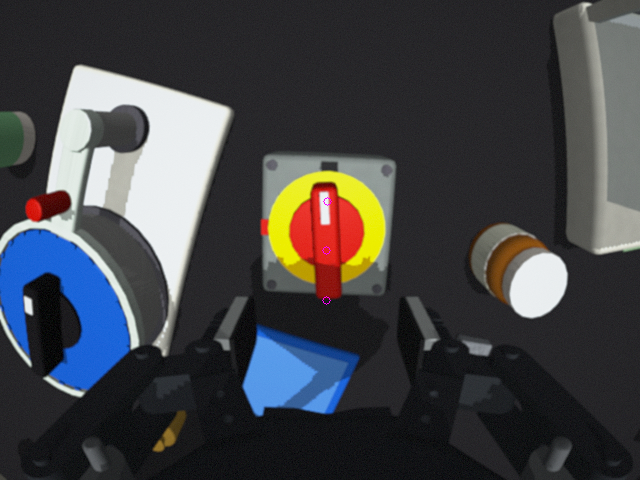

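```bash
python3 - <<'E'
from h import *
from rig import bot
o=bot.get_obs(); cm=bot.camera_model('wrist')
print(wat(cm,o,(324.5,187),105),wat(cm,o,(329,298),105),wat(cm,o,(326.5,228),61), [wat(cm,o,p,60)[:2] for p in ((263,153),(396,158),(386,297),(262,293))])
E
```

```text
[ 658.88749714 -287.27481084  105.        ] [ 586.77549928 -306.20455236  105.        ] [ 622.83762885 -296.40717748   61.        ] [array([ 668.20311952, -238.67154077]), array([ 685.81029625, -334.83437105]), array([ 576.89171227, -356.02993819]), array([ 558.5070841 , -257.12001949])]
```

>>> {"api": "send_rows", "payload": {"motion": [{"rx": 0,"ry": 0,"rz": 0,"tx": 0.2,"ty": 0,"tz": -4,"hand": 0.3},{"rx": 0,"ry": 0,"rz": 0,"tx": 0.2,"ty": 0,"tz": -8,"hand": 0.3},{"rx": 0,"ry": 0,"rz": 0,"tx": 0.2,"ty": 0,"tz": -10.8,"hand": 0.3},{"rx": 0,"ry": 0,"rz": 0,"tx": 0.2,"ty": 0,"tz": -10.8,"hand": 0.6},{"rx": 0,"ry": 0,"rz": 0,"tx": 0.2,"ty": 0,"tz": -10.8,"hand": 1}]}}

```text
clock: 2.08
tcp_pos: [619.7, -299.6, 85.3]
tcp_rot: [-1.57, -0.0, -1.356]
ft_force: [-9.2, 17.4, -1.5]
opening: 0.283
```

>>> {"api": "send_rows", "payload": {"motion": [{"rx": 0,"ry": 0,"rz": 0,"tx": 0,"ty": 0,"tz": 0,"hand": 1},{"rx": 0,"ry": 0,"rz": 0,"tx": 0,"ty": 0,"tz": 0,"hand": 1},{"rx": 0,"ry": 0,"rz": 0,"tx": 0,"ty": 0,"tz": 0,"hand": 1}]}}

```text
clock: 2.45
tcp_pos: [619.3, -296.3, 85.5]
tcp_rot: [-1.572, 0.005, -1.353]
ft_force: [-7.6, 9.7, 2.4]
opening: 0.201
```

>>> {"api": "send_rows", "payload": {"motion": [{"rx": 0,"ry": 0,"rz": 9,"tx": 0,"ty": 0,"tz": 0,"hand": 1},{"rx": 0,"ry": 0,"rz": 18,"tx": 0,"ty": 0,"tz": 0,"hand": 1},{"rx": 0,"ry": 0,"rz": 27,"tx": 0,"ty": 0,"tz": 0,"hand": 1},{"rx": 0,"ry": 0,"rz": 36,"tx": 0,"ty": 0,"tz": 0,"hand": 1},{"rx": 0,"ry": 0,"rz": 45,"tx": 0,"ty": 0,"tz": 0,"hand": 1}]}}

```text
clock: 3.08
tcp_pos: [621.1, -298.8, 85.5]
tcp_rot: [-1.57, -0.003, -0.564]
ft_force: [2.6, 0.5, -3.2]
opening: 0.198
```

>>> {"api": "send_rows", "payload": {"motion": [{"rx": 0,"ry": 0,"rz": 9,"tx": 0,"ty": 0,"tz": 0,"hand": 1},{"rx": 0,"ry": 0,"rz": 18,"tx": 0,"ty": 0,"tz": 0,"hand": 1},{"rx": 0,"ry": 0,"rz": 27,"tx": 0,"ty": 0,"tz": 0,"hand": 1},{"rx": 0,"ry": 0,"rz": 36,"tx": 0,"ty": 0,"tz": 0,"hand": 1},{"rx": 0,"ry": 0,"rz": 44,"tx": 0,"ty": 0,"tz": 0,"hand": 1}]}}

```text
clock: 3.7
tcp_pos: [624.0, -299.6, 85.6]
tcp_rot: [-1.576, -0.01, 0.204]
ft_force: [14.8, -4.4, -7.8]
opening: 0.199
```

>>> {"api": "send_rows", "payload": {"motion": [{"rx": 0,"ry": 0,"rz": 1,"tx": 0,"ty": 0,"tz": 0,"hand": 1},{"rx": 0,"ry": 0,"rz": 1,"tx": 0,"ty": 0,"tz": 0,"hand": 1},{"rx": 0,"ry": 0,"rz": 1,"tx": 0,"ty": 0,"tz": 0,"hand": 1}]}}

```text
clock: 4.08
tcp_pos: [624.0, -299.6, 85.7]
tcp_rot: [-1.576, -0.01, 0.215]
ft_force: [13.6, -1.2, -7.4]
opening: 0.2
```

>>> {"api": "send_rows", "payload": {"motion": [{"rx": 0,"ry": 0,"rz": 0,"tx": 0,"ty": 0,"tz": 0,"hand": 0.4},{"rx": 0,"ry": 0,"rz": 0,"tx": 0,"ty": 0,"tz": 0,"hand": 0.4},{"rx": 0,"ry": 0,"rz": 0,"tx": 0,"ty": 0,"tz": 4,"hand": 0.4},{"rx": 0,"ry": 0,"rz": 0,"tx": 0,"ty": 0,"tz": 9,"hand": 0.4},{"rx": 0,"ry": 0,"rz": 0,"tx": 0,"ty": 0,"tz": 14,"hand": 0.4}]}}

```text
clock: 4.7
tcp_pos: [619.7, -298.9, 226.0]
tcp_rot: [-1.572, -0.001, 0.216]
ft_force: [0.5, -0.8, -0.2]
opening: 0.6
```

```bash
python3 - <<'E'
from h import *
from rig import bot
w=bot.camera('wrist');cv2.imwrite('pics/c2.png',w); print(np.degrees(bot.get_obs()['joint_positions']))
E
```

```text
[-2.85725702e+01  1.90028888e+01  5.44082978e+01 -1.31484414e-02
  1.05846993e+02 -4.09415997e+01]
```

View pics/c2.png

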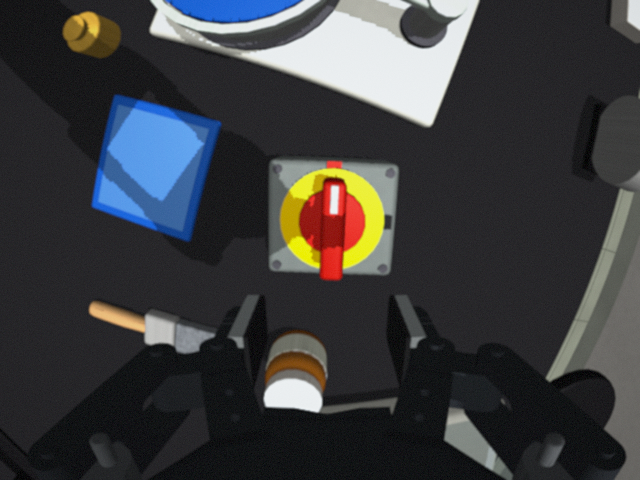

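>>> {"api": "send_rows", "payload": {"motion": [{"rx": 0,"ry": 0,"rz": 0,"tx": 2,"ty": 28,"tz": 0,"hand": 0.2},{"rx": 0,"ry": 0,"rz": 0,"tx": 2,"ty": 28,"tz": 0,"hand": 0.2},{"rx": 0,"ry": 0,"rz": 0,"tx": 2,"ty": 28,"tz": 0,"hand": 0.2},{"rx": 0,"ry": 0,"rz": 0,"tx": 2,"ty": 28,"tz": 0,"hand": 0.2},{"rx": 0,"ry": 0,"rz": 0,"tx": 2,"ty": 28,"tz": 0,"hand": 0.2}]}}

```text
clock: 5.38
tcp_pos: [640.0, -15.5, 224.6]
tcp_rot: [-1.571, -0.002, 0.219]
ft_force: [0.8, 0.3, 0.2]
opening: 0.8
```

```bash
python3 - <<'E'
from h import *
from rig import bot
o=bot.get_obs(); print(o['tcp_pos'])
w=bot.camera('wrist');cm=bot.camera_model('wrist')
for P in [(641,68.5,150),(503,-76.5,133),(612,-92,137),(641,68.5,0)]:
    u=wproj(cm,o,P); print(u); cv2.circle(w,tuple(int(x) for x in u),4,(255,0,255),1)
cv2.imwrite('pics/c3.png',w)
E
```

```text
[639.98124179 -15.52910043 224.63730443]
[358.98685803 122.16688189]
[131.59206445 286.38959931]
[265.25349328 340.98991757]
[345.521962   128.28375372]
```

View pics/c3.png

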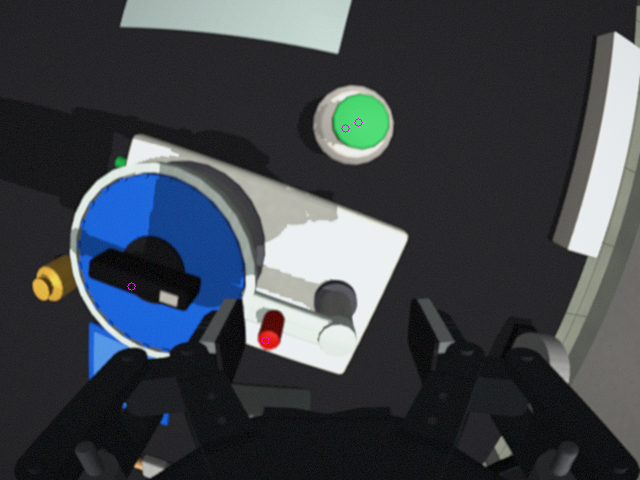

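>>> {"api": "send_rows", "payload": {"motion": [{"rx": 0,"ry": 0,"rz": 0,"tx": 0.1,"ty": 6,"tz": 0,"hand": 0.2},{"rx": 0,"ry": 0,"rz": 0,"tx": 0.2,"ty": 8.5,"tz": -2,"hand": 0.2},{"rx": 0,"ry": 0,"rz": 0,"tx": 0.2,"ty": 8.5,"tz": -6,"hand": 0.2},{"rx": 0,"ry": 0,"rz": 0,"tx": 0.2,"ty": 8.5,"tz": -10.5,"hand": 0.2},{"rx": 0,"ry": 0,"rz": 0,"tx": 0.2,"ty": 8.5,"tz": -10.8,"hand": 0.2}]}}

```text
clock: 6.05
tcp_pos: [639.9, 65.8, 111.3]
tcp_rot: [-1.57, 0.007, 0.216]
ft_force: [-0.4, 0.6, -0.5]
opening: 0.797
```

>>> {"api": "send_rows", "payload": {"motion": [{"rx": 0,"ry": 0,"rz": 0,"tx": 0,"ty": 0,"tz": 0,"hand": 0.5},{"rx": 0,"ry": 0,"rz": 0,"tx": 0,"ty": 0,"tz": 0,"hand": 1},{"rx": 0,"ry": 0,"rz": 0,"tx": 0,"ty": 0,"tz": 0,"hand": 1},{"rx": 0,"ry": 0,"rz": 0,"tx": 0,"ty": 0,"tz": 0,"hand": 1},{"rx": 0,"ry": 0,"rz": 0,"tx": 0,"ty": 0,"tz": 0,"hand": 1}], "newtons": 50}}

```text
clock: 6.68
tcp_pos: [643.3, 66.1, 118.9]
tcp_rot: [-1.572, -0.005, 0.216]
ft_force: [-2.0, 0.1, 6.4]
opening: 0.383
```

>>> {"api": "send_rows", "payload": {"motion": [{"rx": 0,"ry": 0,"rz": 0,"tx": 0,"ty": 0,"tz": 4,"hand": 1},{"rx": 0,"ry": 0,"rz": 0,"tx": 0,"ty": 0,"tz": 8,"hand": 1},{"rx": 0,"ry": 0,"rz": 0,"tx": 0,"ty": 0,"tz": 12,"hand": 1},{"rx": 0,"ry": 0,"rz": 0,"tx": 0,"ty": 0,"tz": 16,"hand": 1},{"rx": 0,"ry": 0,"rz": 0,"tx": 0,"ty": 0,"tz": 18,"hand": 1}]}}

```text
clock: 7.3
tcp_pos: [642.6, 66.3, 299.3]
tcp_rot: [-1.572, -0.005, 0.216]
ft_force: [0.2, -0.9, -3.2]
opening: 0.385
```

>>> {"api": "send_rows", "payload": {"motion": [{"rx": 0,"ry": 0,"rz": 0,"tx": -2.5,"ty": -4,"tz": 0,"hand": 1},{"rx": 0,"ry": 0,"rz": 0,"tx": -5,"ty": -9,"tz": 0,"hand": 1},{"rx": 0,"ry": 0,"rz": 0,"tx": -8,"ty": -13,"tz": 0,"hand": 1},{"rx": 0,"ry": 0,"rz": 0,"tx": -10.5,"ty": -17,"tz": 0,"hand": 1},{"rx": 0,"ry": 0,"rz": 0,"tx": -13,"ty": -21,"tz": 0,"hand": 1}]}}

```text
clock: 7.92
tcp_pos: [511.2, -144.9, 296.0]
tcp_rot: [-1.572, -0.001, 0.216]
ft_force: [0.8, -0.7, -3.0]
opening: 0.378
```

>>> {"api": "send_rows", "payload": {"motion": [{"rx": 0,"ry": 0,"rz": 0,"tx": -2.5,"ty": -4.5,"tz": 0,"hand": 1},{"rx": 0,"ry": 0,"rz": 0,"tx": -5,"ty": -9,"tz": 0,"hand": 1},{"rx": 0,"ry": 0,"rz": 0,"tx": -7.5,"ty": -13,"tz": -1,"hand": 1},{"rx": 0,"ry": 0,"rz": 0,"tx": -8.3,"ty": -14.4,"tz": -5,"hand": 1},{"rx": 0,"ry": 0,"rz": 0,"tx": -8.3,"ty": -14.4,"tz": -9,"hand": 1}]}}

```text
clock: 8.55
tcp_pos: [428.4, -289.4, 205.2]
tcp_rot: [-1.573, -0.001, 0.213]
ft_force: [0.8, -0.2, -2.5]
opening: 0.384
```

>>> {"api": "send_rows", "payload": {"motion": [{"rx": 0,"ry": 0,"rz": 0,"tx": 0,"ty": 0,"tz": -3,"hand": 1},{"rx": 0,"ry": 0,"rz": 0,"tx": 0,"ty": 0,"tz": -5,"hand": 1},{"rx": 0,"ry": 0,"rz": 0,"tx": 0,"ty": 0,"tz": -6,"hand": 1},{"rx": 0,"ry": 0,"rz": 0,"tx": 0,"ty": 0,"tz": -6.5,"hand": 1},{"rx": 0,"ry": 0,"rz": 0,"tx": 0,"ty": 0,"tz": -6.5,"hand": 1}]}}

```text
clock: 9.18
tcp_pos: [429.5, -287.9, 141.0]
tcp_rot: [-1.572, -0.001, 0.216]
ft_force: [-0.2, 0.4, -2.3]
opening: 0.388
```

>>> {"api": "send_rows", "payload": {"motion": [{"rx": 0,"ry": 0,"rz": 0,"tx": 0,"ty": 0,"tz": -0.6,"hand": 1},{"rx": 0,"ry": 0,"rz": 0,"tx": 0,"ty": 0,"tz": -1.0,"hand": 1},{"rx": 0,"ry": 0,"rz": 0,"tx": 0,"ty": 0,"tz": -1.2,"hand": 1},{"rx": 0,"ry": 0,"rz": 0,"tx": 0,"ty": 0,"tz": -1.3,"hand": 1},{"rx": 0,"ry": 0,"rz": 0,"tx": 0,"ty": 0,"tz": -1.3,"hand": 1}]}}

```text
clock: 9.8
tcp_pos: [429.1, -287.7, 127.3]
tcp_rot: [-1.571, -0.0, 0.216]
ft_force: [0.9, -0.4, -1.4]
opening: 0.384
```

>>> {"api": "send_rows", "payload": {"motion": [{"rx": 0,"ry": 0,"rz": 0,"tx": 0,"ty": 0,"tz": -0.2,"hand": 1},{"rx": 0,"ry": 0,"rz": 0,"tx": 0,"ty": 0,"tz": -0.2,"hand": 0.4},{"rx": 0,"ry": 0,"rz": 0,"tx": 0,"ty": 0,"tz": -0.2,"hand": 0.2},{"rx": 0,"ry": 0,"rz": 0,"tx": 0,"ty": 0,"tz": 2,"hand": 0.2},{"rx": 0,"ry": 0,"rz": 0,"tx": 0,"ty": 0,"tz": 8,"hand": 0.2}]}}

```text
clock: 10.42
tcp_pos: [427.9, -286.7, 204.2]
tcp_rot: [-1.565, 0.005, 0.216]
ft_force: [2.0, -1.1, 0.3]
opening: 0.801
```

>>> {"api": "send_rows", "payload": {"motion": [{"rx": 0,"ry": 0,"rz": -10,"tx": 2,"ty": 4,"tz": 4,"hand": 0.3},{"rx": 0,"ry": 0,"rz": -10,"tx": 4,"ty": 9,"tz": 4,"hand": 0.3},{"rx": 0,"ry": 0,"rz": -10,"tx": 5,"ty": 14,"tz": 2,"hand": 0.3},{"rx": 0,"ry": 0,"rz": -10,"tx": 6,"ty": 18,"tz": 0,"hand": 0.3},{"rx": 0,"ry": 0,"rz": -10,"tx": 6.5,"ty": 21.2,"tz": 0,"hand": 0.3}]}}

```text
clock: 11.05
tcp_pos: [493.7, -73.8, 205.1]
tcp_rot: [-1.57, 0.003, 0.043]
ft_force: [1.4, -1.3, -0.5]
opening: 0.703
```

```bash
python3 - <<'E'
from h import *
from rig import bot
o=bot.get_obs(); print(o['tcp_pos'],np.degrees(o['tcp_rot']),np.degrees(o['joint_positions']))
w=bot.camera('wrist');cm=bot.camera_model('wrist')
for P in [(503,-76.5,133),(612,-92,137)]:
    u=wproj(cm,o,P); print(u); cv2.circle(w,tuple(int(x) for x in u),4,(255,0,255),1)
cv2.imwrite('pics/c4.png',w)
cv2.imwrite('pics/c4s.png',bot.camera('scene'))
E
```

```text
[493.71254587 -73.77486319 205.1182099 ] [-89.94094494   0.17296625   2.45056649] [-1.24128757e+01 -1.04055765e+01  8.83238329e+01  1.30073585e-02
  1.02264071e+02 -1.48606103e+01]
[341.36885598 263.69427884]
[501.49550279 292.65693644]
```

View pics/c4.png

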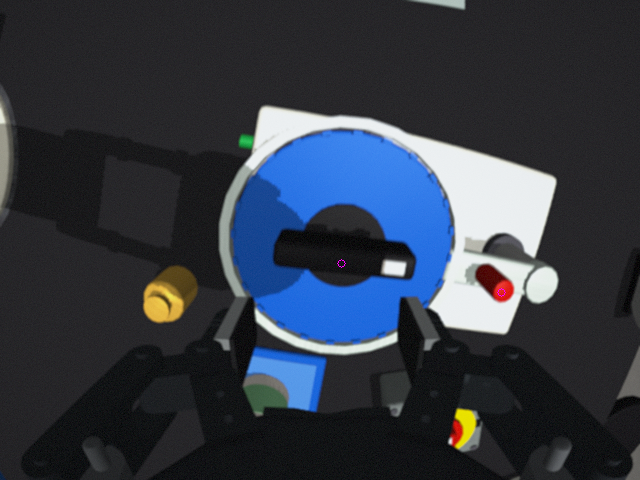

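View pics/c4s.png

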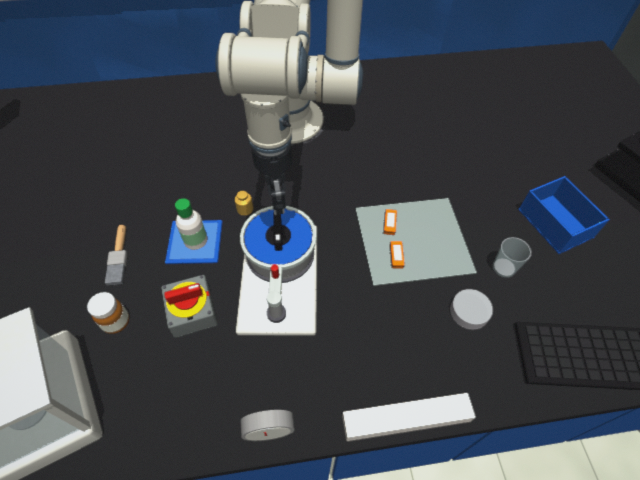

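```bash
python3 - <<'E'
from h import *
from rig import bot
o=bot.get_obs(); cm=bot.camera_model('wrist')
for p in ((276,265),(413,279),(394,268)): print(wat(cm,o,p,133))
# bar endpoints corners predicted
import itertools
for (cx,cy) in ((503,-76.5),(506,-76)):
  a=np.radians(-3.8);ex=np.array([np.cos(a),np.sin(a)]);ey=np.array([-ex[1],ex[0]])
  for sx,sy in ((-1,-1),(1,-1),(1,1),(-1,1)):
    q=np.array([cx,cy])+45*sx*ex+9*sy*ey; print((sx,sy),wproj(cm,o,(*q,133)).round())
im=cv2.imread('pics/c4.png'); crop(im,260,200,430,300,4,'pics/c5.png')
E
```

```text
[463.39975336 -79.00420155 133.        ]
[550.45909735 -84.71593834 133.        ]
[537.21782473 -77.70283961 133.        ]
(-1, -1) [267. 270.]
(1, -1) [408. 284.]
(1, 1) [413. 258.]
(-1, 1) [269. 242.]
(-1, -1) [271. 269.]
(1, -1) [412. 284.]
(1, 1) [417. 257.]
(-1, 1) [273. 242.]
```

View pics/c5.png

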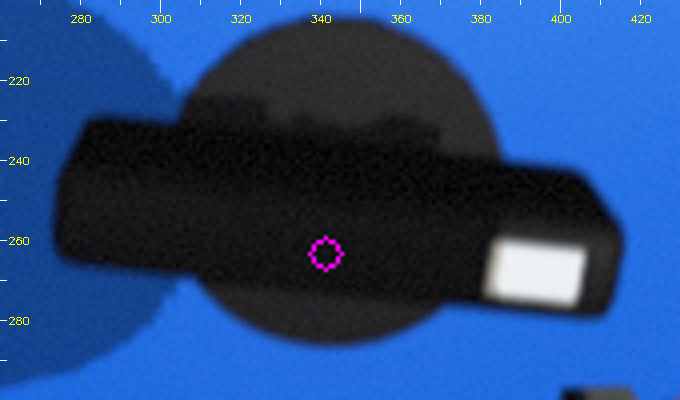

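>>> {"api": "send_rows", "payload": {"motion": [{"rx": 0,"ry": 0,"rz": -10,"tx": 1.1,"ty": -0.1,"tz": 0,"hand": 0.3},{"rx": 0,"ry": 0,"rz": -20,"tx": 1.1,"ty": -0.1,"tz": 0,"hand": 0.3},{"rx": 0,"ry": 0,"rz": -30,"tx": 1.1,"ty": -0.1,"tz": 0,"hand": 0.3},{"rx": 0,"ry": 0,"rz": -40,"tx": 1.1,"ty": -0.1,"tz": 0,"hand": 0.3},{"rx": 0,"ry": 0,"rz": -50,"tx": 1.1,"ty": -0.1,"tz": 0,"hand": 0.3}]}}

```text
clock: 11.78
tcp_pos: [505.2, -77.7, 207.6]
tcp_rot: [-1.571, -0.001, -0.838]
ft_force: [0.3, -0.8, -0.6]
opening: 0.698
```

>>> {"api": "send_rows", "payload": {"motion": [{"rx": 0,"ry": 0,"rz": -10,"tx": 0,"ty": 0,"tz": 0,"hand": 0.3},{"rx": 0,"ry": 0,"rz": -20,"tx": 0,"ty": 0,"tz": 0,"hand": 0.3},{"rx": 0,"ry": 0,"rz": -30,"tx": 0,"ty": 0,"tz": -1,"hand": 0.3},{"rx": 0,"ry": 0,"rz": -40,"tx": 0,"ty": 0,"tz": -2,"hand": 0.3},{"rx": 0,"ry": 0,"rz": -46.2,"tx": 0,"ty": 0,"tz": -3,"hand": 0.3}]}}

```text
clock: 12.4
tcp_pos: [505.2, -77.7, 177.3]
tcp_rot: [-1.57, -0.001, -1.643]
ft_force: [-0.1, 0.7, -0.0]
opening: 0.703
```

```bash
python3 - <<'E'
from h import *
from rig import bot
o=bot.get_obs(); print(o['tcp_pos'],np.degrees(o['tcp_rot']),np.degrees(o['joint_positions']))
w=bot.camera('wrist');cm=bot.camera_model('wrist')
a=np.radians(-3.8);ex=np.array([np.cos(a),np.sin(a)]);ey=np.array([-ex[1],ex[0]])
for sx,sy in ((-1,-1),(1,-1),(1,1),(-1,1)):
    q=np.array([505,-75])+45*sx*ex+9*sy*ey
    u=wproj(cm,o,(*q,133)); cv2.circle(w,tuple(int(x) for x in u),4,(255,0,255),1)
cv2.imwrite('pics/c6.png',w)
E
```

```text
[505.22018776 -77.70187677 177.27084653] [-8.99647012e+01 -3.10531168e-02 -9.41100176e+01] [-1.25402699e+01 -8.79821112e+00  8.97078978e+01 -2.58646327e-02
  9.90508425e+01  8.15656606e+01]
```

View pics/c6.png

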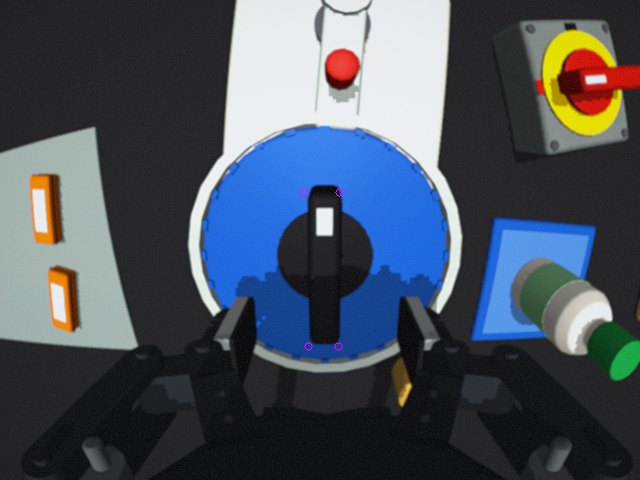

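>>> {"api": "send_rows", "payload": {"motion": [{"rx": 0,"ry": 0,"rz": 0,"tx": 0,"ty": 0.1,"tz": -3,"hand": 0.3},{"rx": 0,"ry": 0,"rz": 0,"tx": 0,"ty": 0.1,"tz": -6,"hand": 0.3},{"rx": 0,"ry": 0,"rz": 0,"tx": 0,"ty": 0.1,"tz": -7,"hand": 0.4},{"rx": 0,"ry": 0,"rz": 0,"tx": 0,"ty": 0.1,"tz": -7,"hand": 0.6},{"rx": 0,"ry": 0,"rz": 0,"tx": 0,"ty": 0.1,"tz": -7,"hand": 1}]}}

```text
clock: 13.08
tcp_pos: [505.9, -76.0, 109.0]
tcp_rot: [-1.568, -0.0, -1.637]
ft_force: [0.5, 3.3, 4.0]
opening: 0.2
```

>>> {"api": "send_rows", "payload": {"motion": [{"rx": 0,"ry": 0,"rz": 0,"tx": 0,"ty": 0,"tz": 0,"hand": 1},{"rx": 0,"ry": 0,"rz": 0,"tx": 0,"ty": 0,"tz": 0,"hand": 1},{"rx": 0,"ry": 0,"rz": 0,"tx": 0,"ty": 0,"tz": 0,"hand": 1}]}}

```text
clock: 13.45
tcp_pos: [505.9, -76.0, 109.0]
tcp_rot: [-1.568, -0.001, -1.637]
ft_force: [-1.5, -1.1, 6.9]
opening: 0.201
```

>>> {"api": "send_rows", "payload": {"motion": [{"rx": 0,"ry": 0,"rz": 9,"tx": 0,"ty": 0,"tz": 0.08,"hand": 1},{"rx": 0,"ry": 0,"rz": 18,"tx": 0,"ty": 0,"tz": 0.16,"hand": 1},{"rx": 0,"ry": 0,"rz": 27,"tx": 0,"ty": 0,"tz": 0.24,"hand": 1},{"rx": 0,"ry": 0,"rz": 36,"tx": 0,"ty": 0,"tz": 0.32,"hand": 1},{"rx": 0,"ry": 0,"rz": 45,"tx": 0,"ty": 0,"tz": 0.4,"hand": 1}]}}

```text
clock: 14.08
tcp_pos: [505.6, -75.7, 113.0]
tcp_rot: [-1.569, -0.002, -0.847]
ft_force: [-2.0, 0.7, 6.3]
opening: 0.199
```

>>> {"api": "send_rows", "payload": {"motion": [{"rx": 0,"ry": 0,"rz": 9,"tx": 0,"ty": 0,"tz": 0.08,"hand": 1},{"rx": 0,"ry": 0,"rz": 18,"tx": 0,"ty": 0,"tz": 0.16,"hand": 1},{"rx": 0,"ry": 0,"rz": 27,"tx": 0,"ty": 0,"tz": 0.24,"hand": 1},{"rx": 0,"ry": 0,"rz": 36,"tx": 0,"ty": 0,"tz": 0.32,"hand": 1},{"rx": 0,"ry": 0,"rz": 45,"tx": 0,"ty": 0,"tz": 0.4,"hand": 1}]}}

```text
clock: 14.7
tcp_pos: [505.0, -75.5, 116.9]
tcp_rot: [-1.57, -0.0, -0.061]
ft_force: [-3.9, 1.1, 7.9]
opening: 0.2
```

>>> {"api": "send_rows", "payload": {"motion": [{"rx": 0,"ry": 0,"rz": 9,"tx": 0,"ty": 0,"tz": 0.08,"hand": 1},{"rx": 0,"ry": 0,"rz": 18,"tx": 0,"ty": 0,"tz": 0.16,"hand": 1},{"rx": 0,"ry": 0,"rz": 27,"tx": 0,"ty": 0,"tz": 0.24,"hand": 1},{"rx": 0,"ry": 0,"rz": 36,"tx": 0,"ty": 0,"tz": 0.32,"hand": 1},{"rx": 0,"ry": 0,"rz": 45,"tx": 0,"ty": 0,"tz": 0.4,"hand": 1}]}}

```text
clock: 15.32
tcp_pos: [504.4, -75.7, 120.7]
tcp_rot: [-1.57, 0.001, 0.723]
ft_force: [-6.8, 0.1, 4.5]
opening: 0.204
```

>>> {"api": "send_rows", "payload": {"motion": [{"rx": 0,"ry": 0,"rz": 0,"tx": 0,"ty": 0,"tz": 0,"hand": 0.4},{"rx": 0,"ry": 0,"rz": 0,"tx": 0,"ty": 0,"tz": 0,"hand": 0.3},{"rx": 0,"ry": 0,"rz": 0,"tx": 0,"ty": 0,"tz": 3,"hand": 0.3},{"rx": 0,"ry": 0,"rz": 0,"tx": 0,"ty": 0,"tz": 7,"hand": 0.3},{"rx": 0,"ry": 0,"rz": 10,"tx": 5,"ty": -0.8,"tz": 7,"hand": 0.3}]}}

```text
clock: 15.95
tcp_pos: [556.6, -83.8, 195.8]
tcp_rot: [-1.58, -0.005, 0.895]
ft_force: [0.7, 0.3, 0.1]
opening: 0.706
```

>>> {"api": "send_rows", "payload": {"motion": [{"rx": 0,"ry": 0,"rz": 10,"tx": 5.5,"ty": -0.9,"tz": 0,"hand": 0.4},{"rx": 0,"ry": 0,"rz": 20,"tx": 5.9,"ty": -0.9,"tz": 0,"hand": 0.4},{"rx": 0,"ry": 0,"rz": 29,"tx": 5.9,"ty": -0.9,"tz": 0,"hand": 0.4}]}}

```text
clock: 16.32
tcp_pos: [614.8, -92.6, 187.1]
tcp_rot: [-1.568, -0.0, 1.403]
ft_force: [-0.2, -0.1, 0.0]
opening: 0.595
```

```bash
python3 - <<'E'
from h import *
from rig import bot
o=bot.get_obs(); print(o['tcp_pos'],np.degrees(o['tcp_rot']),np.degrees(o['joint_positions']))
w=bot.camera('wrist');cm=bot.camera_model('wrist')
for P in [(613.7,-92.7,137),(668,-101.3,99)]:
    u=wproj(cm,o,P); print(u); cv2.circle(w,tuple(int(x) for x in u),4,(255,0,255),1)
cv2.imwrite('pics/c7.png',w)
E
```

```text
[614.83030578 -92.62950937 187.08257992] [-8.98272219e+01 -1.81212105e-02  8.03901944e+01] [-1.17087864e+01  8.49247367e+00  7.14557904e+01  1.19709417e-02
  1.00225062e+02 -9.20969009e+01]
[324.90625089 268.5534596 ]
[326.04772457 323.30027236]
```

View pics/c7.png

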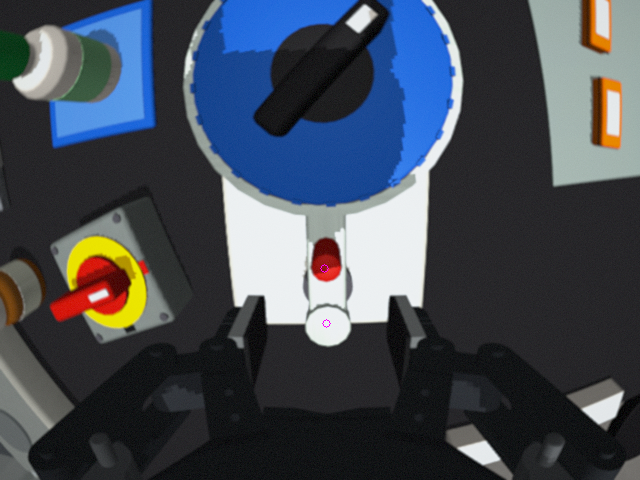

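>>> {"api": "send_rows", "payload": {"motion": [{"rx": 0,"ry": 0,"rz": 0.6,"tx": 0,"ty": 0,"tz": -4,"hand": 0.5},{"rx": 0,"ry": 0,"rz": 0.6,"tx": 0,"ty": 0,"tz": -7,"hand": 0.5},{"rx": 0,"ry": 0,"rz": 0.6,"tx": 0,"ty": 0,"tz": -8.1,"hand": 0.5},{"rx": 0,"ry": 0,"rz": 0.6,"tx": 0,"ty": 0,"tz": -8.1,"hand": 0.6},{"rx": 0,"ry": 0,"rz": 0.6,"tx": 0,"ty": 0,"tz": -8.1,"hand": 1}], "newtons": 25}}

```text
clock: 17.0
tcp_pos: [614.9, -93.0, 110.3]
tcp_rot: [-1.574, 0.0, 1.409]
ft_force: [-2.2, -8.1, 5.1]
opening: 0.204
```

>>> {"api": "send_rows", "payload": {"motion": [{"rx": 0,"ry": 0,"rz": 0,"tx": 0,"ty": 0,"tz": 0,"hand": 1},{"rx": 0,"ry": 0,"rz": 0,"tx": 0,"ty": 0,"tz": 0,"hand": 1},{"rx": 0,"ry": 0,"rz": 0,"tx": 0,"ty": 0,"tz": 0,"hand": 1}]}}

```text
clock: 17.38
tcp_pos: [614.9, -92.9, 110.3]
tcp_rot: [-1.574, 0.0, 1.41]
ft_force: [-0.3, -0.9, 5.4]
opening: 0.197
```

```bash
python3 - <<'E'
from h import *
from rig import bot
o=bot.get_obs(); print(o['tcp_pos'])
p=np.array([668,-101.3])
for th in range(0,100,5):
    a=np.radians(171-th); a0=np.radians(171); print(th, ((55*np.array([np.cos(a)-np.cos(a0),np.sin(a)-np.sin(a0)]))/10).round(2))
E
```

```text
[614.92719484 -92.94761849 110.27115124]
0 [0. 0.]
5 [0.1  0.47]
10 [0.23 0.93]
15 [0.41 1.38]
20 [0.62 1.81]
25 [0.87 2.22]
30 [1.16 2.6 ]
35 [1.48 2.96]
40 [1.82 3.29]
45 [2.2  3.59]
50 [2.6  3.85]
55 [3.02 4.08]
60 [3.46 4.27]
65 [3.92 4.43]
70 [4.38 4.54]
75 [4.86 4.61]
80 [5.34 4.64]
85 [5.82 4.63]
90 [6.29 4.57]
95 [6.76 4.48]
```

Swing slowly, 5° per row, turning with the arm.

>>> {"api": "send_rows", "payload": {"motion": [{"rx": 0,"ry": 0,"rz": -5,"tx": 0.1,"ty": 0.47,"tz": 0,"hand": 1},{"rx": 0,"ry": 0,"rz": -10,"tx": 0.23,"ty": 0.93,"tz": 0,"hand": 1},{"rx": 0,"ry": 0,"rz": -15,"tx": 0.41,"ty": 1.38,"tz": 0,"hand": 1},{"rx": 0,"ry": 0,"rz": -20,"tx": 0.62,"ty": 1.81,"tz": 0,"hand": 1},{"rx": 0,"ry": 0,"rz": -25,"tx": 0.87,"ty": 2.22,"tz": 0,"hand": 1}]}}

```text
clock: 18.0
tcp_pos: [623.3, -71.2, 110.2]
tcp_rot: [-1.574, 0.0, 0.97]
ft_force: [-1.8, -1.7, 6.2]
opening: 0.196
```

>>> {"api": "send_rows", "payload": {"motion": [{"rx": 0,"ry": 0,"rz": -5,"tx": 0.29,"ty": 0.38,"tz": 0,"hand": 1},{"rx": 0,"ry": 0,"rz": -10,"tx": 0.61,"ty": 0.74,"tz": 0,"hand": 1},{"rx": 0,"ry": 0,"rz": -15,"tx": 0.95,"ty": 1.07,"tz": 0,"hand": 1},{"rx": 0,"ry": 0,"rz": -20,"tx": 1.33,"ty": 1.37,"tz": 0,"hand": 1},{"rx": 0,"ry": 0,"rz": -25,"tx": 1.73,"ty": 1.63,"tz": 0,"hand": 1}]}}

```text
clock: 18.62
tcp_pos: [640.4, -55.0, 110.2]
tcp_rot: [-1.573, -0.0, 0.534]
ft_force: [-2.8, -2.5, 7.5]
opening: 0.199
```

>>> {"api": "send_rows", "payload": {"motion": [{"rx": 0,"ry": 0,"rz": -5,"tx": 0.42,"ty": 0.23,"tz": 0,"hand": 1},{"rx": 0,"ry": 0,"rz": -10,"tx": 0.86,"ty": 0.42,"tz": 0,"hand": 1},{"rx": 0,"ry": 0,"rz": -15,"tx": 1.32,"ty": 0.58,"tz": 0,"hand": 1},{"rx": 0,"ry": 0,"rz": -20,"tx": 1.78,"ty": 0.69,"tz": 0,"hand": 1},{"rx": 0,"ry": 0,"rz": -25,"tx": 2.26,"ty": 0.76,"tz": 0,"hand": 1}]}}

```text
clock: 19.25
tcp_pos: [662.7, -47.6, 110.2]
tcp_rot: [-1.573, -0.0, 0.097]
ft_force: [-5.1, -2.7, 7.6]
opening: 0.194
```

>>> {"api": "send_rows", "payload": {"motion": [{"rx": 0,"ry": 0,"rz": -5,"tx": 0.48,"ty": 0.03,"tz": 0,"hand": 1},{"rx": 0,"ry": 0,"rz": -10,"tx": 0.96,"ty": 0.02,"tz": 0,"hand": 1},{"rx": 0,"ry": 0,"rz": -15,"tx": 1.43,"ty": -0.04,"tz": 0,"hand": 1},{"rx": 0,"ry": 0,"rz": -19,"tx": 1.85,"ty": -0.12,"tz": 0,"hand": 1},{"rx": 0,"ry": 0,"rz": -19,"tx": 1.85,"ty": -0.12,"tz": 0,"hand": 1}]}}

```text
clock: 19.88
tcp_pos: [680.3, -48.7, 110.2]
tcp_rot: [-1.573, 0.001, -0.233]
ft_force: [-7.4, -1.6, 8.8]
opening: 0.206
```

```bash
python3 - <<'E'
from h import *
from rig import bot
cv2.imwrite('pics/c8.png',bot.camera('top'))
E
```

```text
(no output)
```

View pics/c8.png

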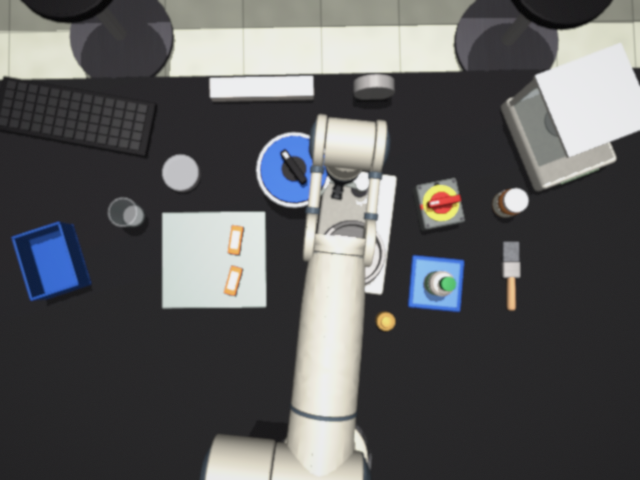

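>>> {"api": "send_rows", "payload": {"motion": [{"rx": 0,"ry": 0,"rz": 0,"tx": 0,"ty": 0,"tz": 0,"hand": 0.4},{"rx": 0,"ry": 0,"rz": 0,"tx": 0,"ty": 0,"tz": 0,"hand": 0.3},{"rx": 0,"ry": 0,"rz": 0,"tx": 0,"ty": 0,"tz": 4,"hand": 0.3},{"rx": 0,"ry": 0,"rz": 0,"tx": 0,"ty": 0,"tz": 10,"hand": 0.3},{"rx": 0,"ry": 0,"rz": 10,"tx": -4,"ty": 2,"tz": 12,"hand": 0.3}]}}

```text
clock: 20.55
tcp_pos: [643.5, -28.6, 231.5]
tcp_rot: [-1.571, -0.006, -0.054]
ft_force: [0.1, 0.5, 0.2]
opening: 0.703
```

>>> {"api": "send_rows", "payload": {"motion": [{"rx": 0,"ry": 0,"rz": 10,"tx": -3,"ty": 5,"tz": 0,"hand": 0.3},{"rx": 0,"ry": 0,"rz": 20,"tx": -6,"ty": 10,"tz": 0,"hand": 0.3},{"rx": 0,"ry": 0,"rz": 30,"tx": -8,"ty": 15,"tz": 0,"hand": 0.3},{"rx": 0,"ry": 0,"rz": 40,"tx": -9,"ty": 20,"tz": 0,"hand": 0.3},{"rx": 0,"ry": 0,"rz": 50,"tx": -9.5,"ty": 24,"tz": 0,"hand": 0.3}]}}

```text
clock: 21.18
tcp_pos: [545.4, 214.3, 228.3]
tcp_rot: [-1.571, -0.001, 0.824]
ft_force: [-0.8, -0.4, 0.6]
opening: 0.699
```

>>> {"api": "send_rows", "payload": {"motion": [{"rx": 0,"ry": 0,"rz": 10,"tx": 0,"ty": 0,"tz": -1,"hand": 0.3},{"rx": 0,"ry": 0,"rz": 20,"tx": 0,"ty": 0,"tz": -3,"hand": 0.3},{"rx": 0,"ry": 0,"rz": 30,"tx": 0,"ty": 0,"tz": -5,"hand": 0.3},{"rx": 0,"ry": 0,"rz": 34,"tx": 0,"ty": 0,"tz": -8,"hand": 0.3},{"rx": 0,"ry": 0,"rz": 34,"tx": 0,"ty": 0,"tz": -10,"hand": 0.3}]}}

```text
clock: 21.8
tcp_pos: [545.7, 212.2, 126.2]
tcp_rot: [-1.569, 0.001, 1.409]
ft_force: [-0.5, 0.5, -0.4]
opening: 0.697
```

```bash
python3 - <<'E'
from h import *
from rig import bot
o=bot.get_obs(); print(o['tcp_pos'],np.degrees(o['tcp_rot']),np.degrees(o['joint_positions']))
w=bot.camera('wrist');cm=bot.camera_model('wrist')
for P in [(546,211,24),(444,218,24)]:
    u=wproj(cm,o,P); print(u); cv2.circle(w,tuple(int(x) for x in u),4,(255,0,255),1)
cv2.imwrite('pics/d1.png',w)
cv2.imwrite('pics/d1s.png',bot.camera('scene'))
E
```

```text
[545.70762733 212.20834847 126.24937483] [-8.99008337e+01  4.17356183e-02  8.07523744e+01] [ 1.79157838e+01  3.34558073e+00  8.31129832e+01  8.15640409e-03
  9.36487186e+01 -6.28360430e+01]
[324.00868936 244.49550923]
[309.14855534  93.51750835]
```

View pics/d1.png

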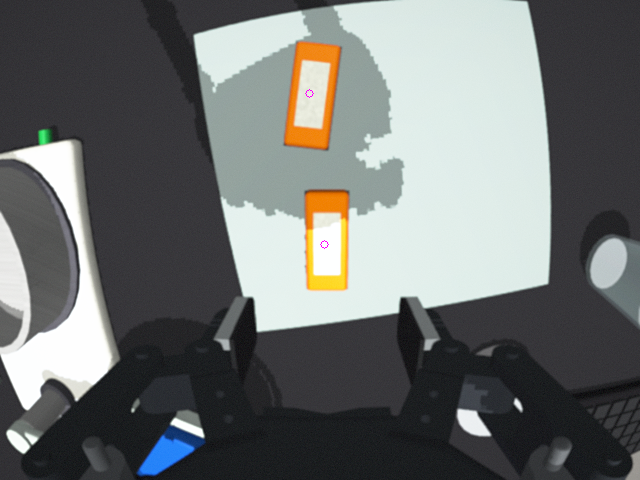

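View pics/d1s.png

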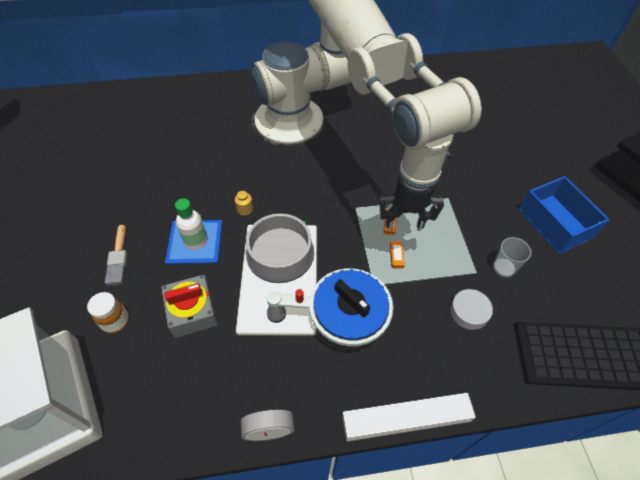

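>>> {"api": "send_rows", "payload": {"motion": [{"rx": 0,"ry": 0,"rz": 0,"tx": 0,"ty": 0,"tz": -5,"hand": 0.35},{"rx": 0,"ry": 0,"rz": 0,"tx": 0,"ty": 0,"tz": -9,"hand": 0.4},{"rx": 0,"ry": 0,"rz": 0,"tx": 0,"ty": 0,"tz": -11,"hand": 0.4},{"rx": 0,"ry": 0,"rz": 0,"tx": 0,"ty": 0,"tz": -11.8,"hand": 0.4},{"rx": 0,"ry": 0,"rz": 0,"tx": 0,"ty": 0,"tz": -11.8,"hand": 0.4}]}}

```text
clock: 22.52
tcp_pos: [547.0, 212.4, 11.5]
tcp_rot: [-1.572, -0.001, 1.41]
ft_force: [0.4, 0.7, -0.3]
opening: 0.601
```

>>> {"api": "send_rows", "payload": {"motion": [{"rx": 0,"ry": 0,"rz": 0,"tx": 0,"ty": 0,"tz": -0.6,"hand": 0.5},{"rx": 0,"ry": 0,"rz": 0,"tx": 0,"ty": 0,"tz": -0.6,"hand": 0.7},{"rx": 0,"ry": 0,"rz": 0,"tx": 0,"ty": 0,"tz": -0.6,"hand": 1},{"rx": 0,"ry": 0,"rz": 0,"tx": 0,"ty": 0,"tz": -0.6,"hand": 1},{"rx": 0,"ry": 0,"rz": 0,"tx": 0,"ty": 0,"tz": -0.6,"hand": 1}], "newtons": 35}}

```text
clock: 23.15
tcp_pos: [546.6, 212.3, 5.0]
tcp_rot: [-1.572, -0.0, 1.41]
ft_force: [0.1, -0.6, 3.4]
opening: 0.342
```

>>> {"api": "send_rows", "payload": {"motion": [{"rx": 0,"ry": 0,"rz": 0,"tx": 0,"ty": 0,"tz": 1,"hand": 1},{"rx": 0,"ry": 0,"rz": 0,"tx": 0,"ty": 0,"tz": 5,"hand": 1},{"rx": 0,"ry": 0,"rz": 0,"tx": 0,"ty": 0,"tz": 10,"hand": 1},{"rx": 0,"ry": 0,"rz": 0,"tx": 0,"ty": 0,"tz": 14,"hand": 1},{"rx": 0,"ry": 0,"rz": 0,"tx": 0,"ty": 0,"tz": 15,"hand": 1}]}}

```text
clock: 23.78
tcp_pos: [547.4, 212.6, 158.1]
tcp_rot: [-1.576, -0.003, 1.41]
ft_force: [0.1, -0.3, -1.7]
opening: 0.343
```

>>> {"api": "send_rows", "payload": {"motion": [{"rx": 0,"ry": 0,"rz": 0,"tx": -0.8,"ty": -5,"tz": 0,"hand": 1},{"rx": 0,"ry": 0,"rz": 0,"tx": -1.6,"ty": -11,"tz": 0,"hand": 1},{"rx": 0,"ry": 0,"rz": 0,"tx": -2.4,"ty": -17,"tz": 0,"hand": 1},{"rx": 0,"ry": 0,"rz": 0,"tx": -3.2,"ty": -22,"tz": 0,"hand": 1},{"rx": 0,"ry": 0,"rz": 0,"tx": -3.8,"ty": -26.2,"tz": 0,"hand": 1}]}}

```text
clock: 24.4
tcp_pos: [506.9, -51.5, 152.2]
tcp_rot: [-1.568, 0.0, 1.409]
ft_force: [1.7, 0.3, -1.1]
opening: 0.342
```

```bash
python3 - <<'E'
from h import *
from rig import bot
o=bot.get_obs(); print(o['tcp_pos'],np.degrees(o['tcp_rot']),np.degrees(o['joint_positions']))
w=bot.camera('wrist');cm=bot.camera_model('wrist')
for k in range(36):
    a=k/36*2*np.pi
    for r,z in ((70,82),):
        u=wproj(cm,o,(505+r*np.cos(a),-75.5+r*np.sin(a),z)); cv2.circle(w,tuple(int(x) for x in u),1,(255,0,255),1)
cv2.imwrite('pics/d2.png',w)
E
```

```text
[506.91828156 -51.54918045 152.23312103] [-8.98281235e+01  5.63004700e-03  8.07322007e+01] [-9.62809039e+00 -8.71968680e+00  9.21699466e+01 -6.75715099e-03
  9.67215778e+01 -9.03610635e+01]
```

View pics/d2.png

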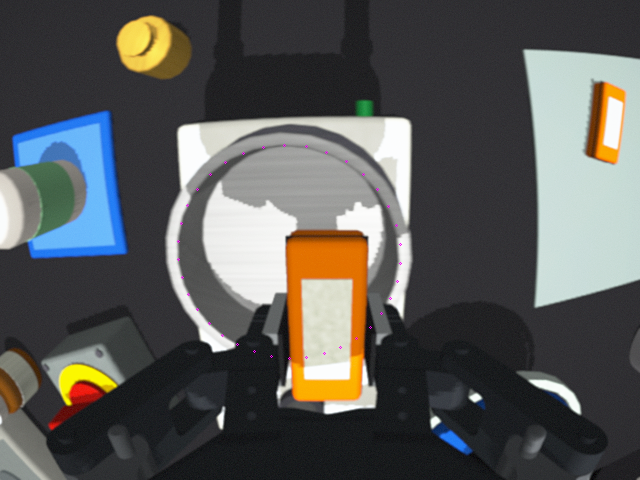

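>>> {"api": "send_rows", "payload": {"motion": [{"rx": 0,"ry": 0,"rz": 0,"tx": -0.2,"ty": 0,"tz": -4,"hand": 1},{"rx": 0,"ry": 0,"rz": 0,"tx": -0.2,"ty": 0,"tz": -7.5,"hand": 1},{"rx": 0,"ry": 0,"rz": 0,"tx": -0.2,"ty": 0,"tz": -10,"hand": 1},{"rx": 0,"ry": 0,"rz": 0,"tx": -0.2,"ty": 0,"tz": -11.2,"hand": 1},{"rx": 0,"ry": 0,"rz": 0,"tx": -0.2,"ty": 0,"tz": -11.8,"hand": 1}]}}

```text
clock: 25.08
tcp_pos: [505.7, -49.6, 36.0]
tcp_rot: [-1.569, 0.0, 1.41]
ft_force: [-7.3, -1.2, 15.4]
opening: 0.347
```

>>> {"api": "send_rows", "payload": {"motion": [{"rx": 0,"ry": 0,"rz": 0,"tx": 0,"ty": 0,"tz": -0.2,"hand": 1},{"rx": 0,"ry": 0,"rz": 0,"tx": 0,"ty": 0,"tz": -0.2,"hand": 1}]}}

```text
clock: 25.32
tcp_pos: [507.1, -50.1, 36.1]
tcp_rot: [-1.573, 0.0, 1.41]
ft_force: [-3.2, -2.0, 3.9]
opening: 0.338
```

>>> {"api": "send_rows", "payload": {"motion": [{"rx": 0,"ry": 0,"rz": 0,"tx": 0,"ty": 0,"tz": 0,"hand": 0.55},{"rx": 0,"ry": 0,"rz": 0,"tx": 0,"ty": 0,"tz": 0,"hand": 0.5},{"rx": 0,"ry": 0,"rz": 0,"tx": 0,"ty": 0,"tz": 3,"hand": 0.5},{"rx": 0,"ry": 0,"rz": 0,"tx": 0,"ty": 0,"tz": 8,"hand": 0.5},{"rx": 0,"ry": 0,"rz": 0,"tx": 0,"ty": 0,"tz": 13,"hand": 0.5}]}}

```text
clock: 25.95
tcp_pos: [506.3, -49.7, 166.1]
tcp_rot: [-1.572, -0.0, 1.41]
ft_force: [0.0, -0.5, 0.3]
opening: 0.501
```

```bash
python3 - <<'E'
from h import *
from rig import bot
o=bot.get_obs(); print(o['tcp_pos'])
cv2.imwrite('pics/d3.png',bot.camera('wrist'))
E
```

```text
[506.34428699 -49.67494159 166.09226627]
```

View pics/d3.png

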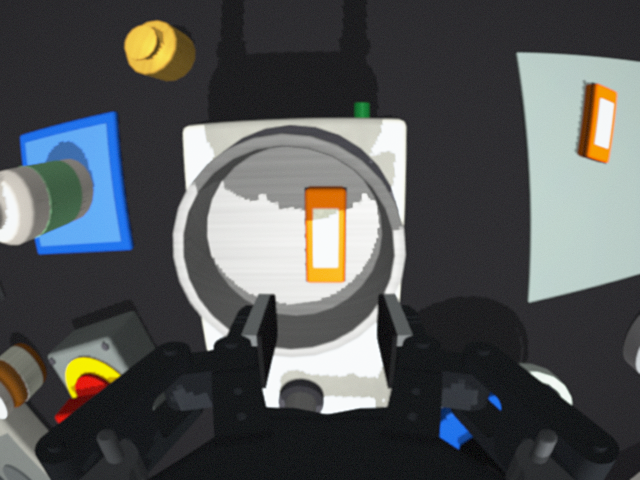

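>>> {"api": "send_rows", "payload": {"motion": [{"rx": 0,"ry": 0,"rz": -6.8,"tx": -1.2,"ty": 6,"tz": 0,"hand": 0.4},{"rx": 0,"ry": 0,"rz": -6.8,"tx": -2.5,"ty": 12,"tz": 0,"hand": 0.4},{"rx": 0,"ry": 0,"rz": -6.8,"tx": -4,"ty": 18,"tz": -1,"hand": 0.4},{"rx": 0,"ry": 0,"rz": -6.8,"tx": -5.2,"ty": 23,"tz": -3,"hand": 0.4},{"rx": 0,"ry": 0,"rz": -6.8,"tx": -6.2,"ty": 26.8,"tz": -5,"hand": 0.4}]}}

```text
clock: 26.62
tcp_pos: [443.9, 220.6, 114.4]
tcp_rot: [-1.572, -0.002, 1.293]
ft_force: [0.6, 0.3, 0.0]
opening: 0.598
```

```bash
python3 - <<'E'
from h import *
from rig import bot
o=bot.get_obs(); print(o['tcp_pos'],np.degrees(o['tcp_rot']))
w=bot.camera('wrist');cm=bot.camera_model('wrist')
u=wproj(cm,o,(*o['tcp_pos'][:2],24)); print(u); cv2.circle(w,tuple(int(x) for x in u),3,(255,0,255),1)
cv2.imwrite('pics/d4.png',w)
E
```

```text
[443.87556187 220.61323983 114.44919224] [-90.09254505  -0.09919922  74.07054043]
[325.27383613 248.54842618]
```

View pics/d4.png

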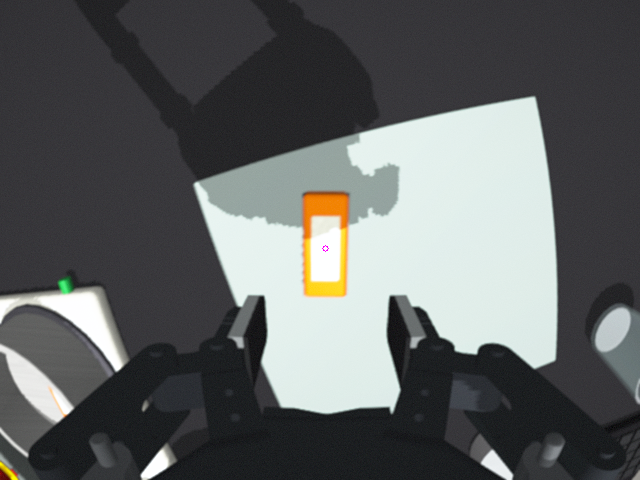

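Well aligned. Descend and grip.

>>> {"api": "send_rows", "payload": {"motion": [{"rx": 0,"ry": 0,"rz": 0,"tx": 0,"ty": 0,"tz": -4,"hand": 0.4},{"rx": 0,"ry": 0,"rz": 0,"tx": 0,"ty": 0,"tz": -8,"hand": 0.4},{"rx": 0,"ry": 0,"rz": 0,"tx": 0,"ty": 0,"tz": -10,"hand": 0.4},{"rx": 0,"ry": 0,"rz": 0,"tx": 0,"ty": 0,"tz": -10.8,"hand": 0.4},{"rx": 0,"ry": 0,"rz": 0,"tx": 0,"ty": 0,"tz": -10.8,"hand": 0.4}]}}

```text
clock: 27.3
tcp_pos: [444.5, 218.2, 6.6]
tcp_rot: [-1.571, -0.0, 1.291]
ft_force: [-0.1, -0.2, 0.4]
opening: 0.602
```

>>> {"api": "send_rows", "payload": {"motion": [{"rx": 0,"ry": 0,"rz": 0,"tx": 0,"ty": 0,"tz": 0,"hand": 0.5},{"rx": 0,"ry": 0,"rz": 0,"tx": 0,"ty": 0,"tz": 0,"hand": 0.7},{"rx": 0,"ry": 0,"rz": 0,"tx": 0,"ty": 0,"tz": 0,"hand": 1},{"rx": 0,"ry": 0,"rz": 0,"tx": 0,"ty": 0,"tz": 0,"hand": 1},{"rx": 0,"ry": 0,"rz": 0,"tx": 0,"ty": 0,"tz": 0,"hand": 1}]}}

```text
clock: 27.92
tcp_pos: [445.2, 218.6, 7.8]
tcp_rot: [-1.573, -0.002, 1.291]
ft_force: [-0.4, -0.0, 6.2]
opening: 0.341
```

>>> {"api": "send_rows", "payload": {"motion": [{"rx": 0,"ry": 0,"rz": 0,"tx": 0,"ty": 0,"tz": 1,"hand": 1},{"rx": 0,"ry": 0,"rz": 0,"tx": 0,"ty": 0,"tz": 5,"hand": 1},{"rx": 0,"ry": 0,"rz": 0,"tx": 0,"ty": 0,"tz": 10,"hand": 1},{"rx": 0,"ry": 0,"rz": 0,"tx": 0,"ty": 0,"tz": 14,"hand": 1},{"rx": 0,"ry": 0,"rz": 0,"tx": 0,"ty": 0,"tz": 15,"hand": 1}]}}

```text
clock: 28.55
tcp_pos: [445.3, 218.6, 159.8]
tcp_rot: [-1.575, -0.003, 1.291]
ft_force: [0.5, 0.1, -1.6]
opening: 0.341
```

>>> {"api": "send_rows", "payload": {"motion": [{"rx": 0,"ry": 0,"rz": 6.8,"tx": 1,"ty": -6,"tz": 0,"hand": 1},{"rx": 0,"ry": 0,"rz": 6.8,"tx": 2,"ty": -12,"tz": 0,"hand": 1},{"rx": 0,"ry": 0,"rz": 6.8,"tx": 3,"ty": -18,"tz": 0,"hand": 1},{"rx": 0,"ry": 0,"rz": 6.8,"tx": 4,"ty": -24,"tz": 0,"hand": 1},{"rx": 0,"ry": 0,"rz": 6.8,"tx": 5,"ty": -29,"tz": 0,"hand": 1}]}}

```text
clock: 29.18
tcp_pos: [493.5, -73.9, 154.4]
tcp_rot: [-1.568, -0.0, 1.409]
ft_force: [0.9, -0.3, -0.7]
opening: 0.347
```

>>> {"api": "send_rows", "payload": {"motion": [{"rx": 0,"ry": 0,"rz": 0,"tx": 0.4,"ty": -3,"tz": 0,"hand": 1},{"rx": 0,"ry": 0,"rz": 0,"tx": 0.4,"ty": -3,"tz": 0,"hand": 1},{"rx": 0,"ry": 0,"rz": 0,"tx": 0.4,"ty": -3,"tz": 0,"hand": 1}]}}

```text
clock: 29.55
tcp_pos: [497.7, -101.1, 155.1]
tcp_rot: [-1.569, -0.001, 1.41]
ft_force: [0.2, -0.5, 0.1]
opening: 0.338
```

```bash
python3 - <<'E'
from h import *
from rig import bot
o=bot.get_obs(); print(o['tcp_pos'])
cv2.imwrite('pics/d5.png',bot.camera('wrist'))
E
```

```text
[ 497.70951711 -101.12544426  155.05498729]
```

View pics/d5.png

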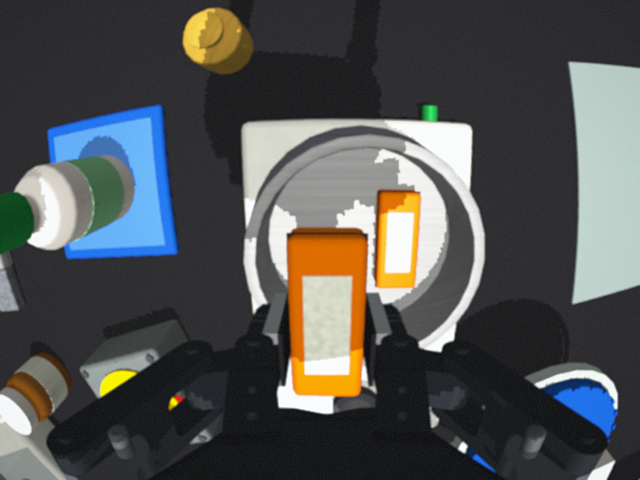

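>>> {"api": "send_rows", "payload": {"motion": [{"rx": 0,"ry": 0,"rz": 0,"tx": 0.1,"ty": -0.2,"tz": -4,"hand": 1},{"rx": 0,"ry": 0,"rz": 0,"tx": 0.1,"ty": -0.2,"tz": -7.5,"hand": 1},{"rx": 0,"ry": 0,"rz": 0,"tx": 0.1,"ty": -0.2,"tz": -10,"hand": 1},{"rx": 0,"ry": 0,"rz": 0,"tx": 0.1,"ty": -0.2,"tz": -11.2,"hand": 1},{"rx": 0,"ry": 0,"rz": 0,"tx": 0.1,"ty": -0.2,"tz": -11.8,"hand": 1}]}}

```text
clock: 30.22
tcp_pos: [499.3, -103.1, 38.1]
tcp_rot: [-1.571, -0.0, 1.411]
ft_force: [0.5, -0.4, -0.6]
opening: 0.342
```

>>> {"api": "send_rows", "payload": {"motion": [{"rx": 0,"ry": 0,"rz": 0,"tx": 0,"ty": 0,"tz": 0,"hand": 0.55},{"rx": 0,"ry": 0,"rz": 0,"tx": 0,"ty": 0,"tz": 0,"hand": 0.55},{"rx": 0,"ry": 0,"rz": 0,"tx": 0,"ty": 0,"tz": 3,"hand": 0.55},{"rx": 0,"ry": 0,"rz": 0,"tx": 0,"ty": 0,"tz": 8,"hand": 0.55},{"rx": 0,"ry": 0,"rz": 0,"tx": 0,"ty": 0,"tz": 13,"hand": 0.5}]}}

```text
clock: 30.85
tcp_pos: [499.3, -104.0, 170.6]
tcp_rot: [-1.572, 0.0, 1.41]
ft_force: [0.1, -0.6, 0.3]
opening: 0.5
```

```bash
python3 - <<'E'
from h import *
from rig import bot
o=bot.get_obs(); print(o['tcp_pos'])
cv2.imwrite('pics/d6.png',bot.camera('wrist'))
s=bot.camera('scene');cv2.imwrite('pics/d6s.png',s)
E
```

```text
[ 499.25548339 -103.97007063  170.56579847]
```

View pics/d6.png

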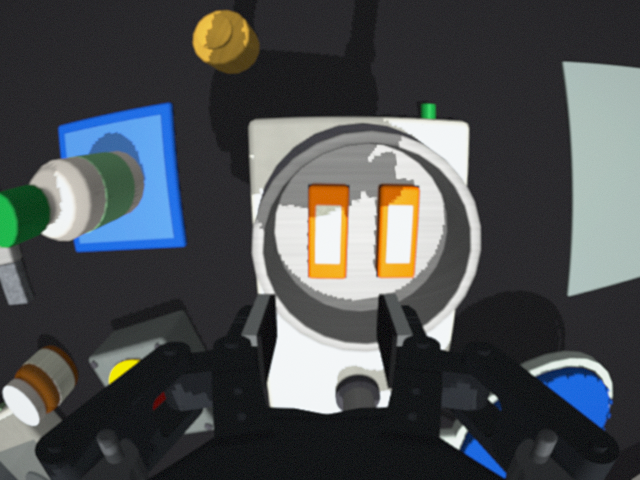

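View pics/d6s.png

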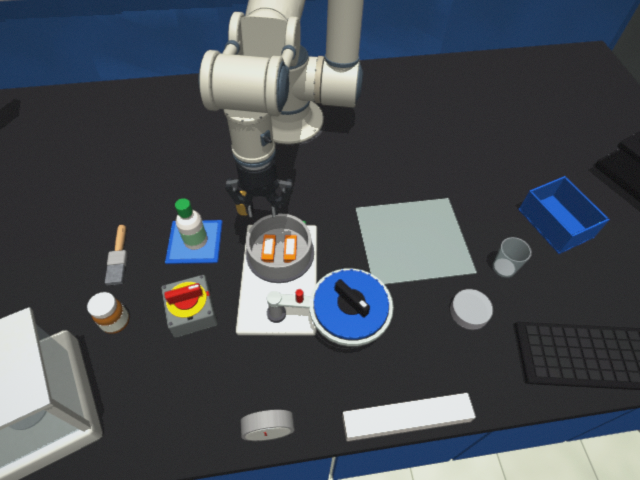

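>>> {"api": "send_rows", "payload": {"motion": [{"rx": 0,"ry": 0,"rz": -10,"tx": 4,"ty": 1,"tz": 3,"hand": 0.4},{"rx": 0,"ry": 0,"rz": -20,"tx": 8,"ty": 2,"tz": 3,"hand": 0.4},{"rx": 0,"ry": 0,"rz": -30,"tx": 12,"ty": 3.5,"tz": 3,"hand": 0.4},{"rx": 0,"ry": 0,"rz": -40,"tx": 16,"ty": 5,"tz": 3,"hand": 0.4},{"rx": 0,"ry": 0,"rz": -50,"tx": 18.1,"ty": 5.6,"tz": 3,"hand": 0.4}]}}

```text
clock: 31.58
tcp_pos: [681.8, -46.9, 197.5]
tcp_rot: [-1.571, 0.0, 0.532]
ft_force: [-0.7, -0.4, 0.3]
opening: 0.599
```

>>> {"api": "send_rows", "payload": {"motion": [{"rx": 0,"ry": 0,"rz": -10,"tx": 0,"ty": 0,"tz": 0,"hand": 0.4},{"rx": 0,"ry": 0,"rz": -20,"tx": 0,"ty": 0,"tz": 0,"hand": 0.4},{"rx": 0,"ry": 0,"rz": -30,"tx": 0,"ty": 0,"tz": 0,"hand": 0.4},{"rx": 0,"ry": 0,"rz": -40,"tx": 0,"ty": 0,"tz": 0,"hand": 0.4},{"rx": 0,"ry": 0,"rz": -44,"tx": 0,"ty": 0,"tz": 0,"hand": 0.4}]}}

```text
clock: 32.2
tcp_pos: [680.4, -48.0, 198.4]
tcp_rot: [-1.571, -0.0, -0.234]
ft_force: [-0.2, -0.7, 0.0]
opening: 0.601
```

```bash
python3 - <<'E'
from h import *
from rig import bot
o=bot.get_obs(); print(o['tcp_pos'],np.degrees(o['tcp_rot']))
w=bot.camera('wrist');cm=bot.camera_model('wrist')
for P in [(680,-48.5,137),(668,-101.3,99)]:
    u=wproj(cm,o,P); cv2.circle(w,tuple(int(x) for x in u),3,(255,0,255),1)
cv2.imwrite('pics/e1.png',w)
E
```

```text
[680.3785511  -48.00126884 198.39467498] [-9.00047807e+01 -2.63971200e-02 -1.34309600e+01]
```

View pics/e1.png

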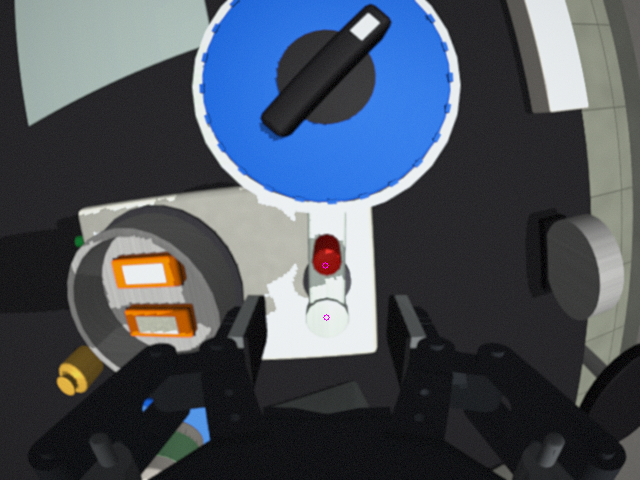

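>>> {"api": "send_rows", "payload": {"motion": [{"rx": 0,"ry": 0,"rz": 0,"tx": 0,"ty": 0,"tz": -4,"hand": 0.5},{"rx": 0,"ry": 0,"rz": 0,"tx": 0,"ty": 0,"tz": -7.5,"hand": 0.5},{"rx": 0,"ry": 0,"rz": 0,"tx": 0,"ty": 0,"tz": -8.8,"hand": 0.5},{"rx": 0,"ry": 0,"rz": 0,"tx": 0,"ty": 0,"tz": -8.8,"hand": 0.6},{"rx": 0,"ry": 0,"rz": 0,"tx": 0,"ty": 0,"tz": -8.8,"hand": 1}], "newtons": 25}}

```text
clock: 32.88
tcp_pos: [680.7, -47.9, 112.6]
tcp_rot: [-1.57, -0.002, -0.231]
ft_force: [-22.8, 5.3, 5.8]
opening: 0.202
```

>>> {"api": "send_rows", "payload": {"motion": [{"rx": 0,"ry": 0,"rz": 0,"tx": 0,"ty": 0,"tz": 0,"hand": 1},{"rx": 0,"ry": 0,"rz": 0,"tx": 0,"ty": 0,"tz": 0,"hand": 1},{"rx": 0,"ry": 0,"rz": 0,"tx": 0,"ty": 0,"tz": 0,"hand": 1}]}}

```text
clock: 33.25
tcp_pos: [680.5, -47.8, 112.6]
tcp_rot: [-1.571, -0.002, -0.231]
ft_force: [-5.8, 0.8, 6.0]
opening: 0.198
```

>>> {"api": "send_rows", "payload": {"motion": [{"rx": 0,"ry": 0,"rz": 4,"tx": -0.38,"ty": 0.07,"tz": 0,"hand": 1},{"rx": 0,"ry": 0,"rz": 9,"tx": -0.85,"ty": 0.13,"tz": 0,"hand": 1},{"rx": 0,"ry": 0,"rz": 14,"tx": -1.33,"ty": 0.14,"tz": 0,"hand": 1},{"rx": 0,"ry": 0,"rz": 19,"tx": -1.81,"ty": 0.11,"tz": 0,"hand": 1},{"rx": 0,"ry": 0,"rz": 24,"tx": -2.29,"ty": 0.04,"tz": 0,"hand": 1}]}}

```text
clock: 33.88
tcp_pos: [658.5, -47.2, 112.6]
tcp_rot: [-1.572, -0.004, 0.191]
ft_force: [-0.1, 0.7, 3.9]
opening: 0.198
```

>>> {"api": "send_rows", "payload": {"motion": [{"rx": 0,"ry": 0,"rz": 5,"tx": -0.46,"ty": -0.11,"tz": 0,"hand": 1},{"rx": 0,"ry": 0,"rz": 10,"tx": -0.92,"ty": -0.27,"tz": 0,"hand": 1},{"rx": 0,"ry": 0,"rz": 15,"tx": -1.36,"ty": -0.46,"tz": 0,"hand": 1},{"rx": 0,"ry": 0,"rz": 20,"tx": -1.78,"ty": -0.69,"tz": 0,"hand": 1},{"rx": 0,"ry": 0,"rz": 25,"tx": -2.18,"ty": -0.95,"tz": 0,"hand": 1}]}}

```text
clock: 34.5
tcp_pos: [636.5, -56.4, 112.6]
tcp_rot: [-1.573, -0.004, 0.628]
ft_force: [-2.0, 2.5, 5.2]
opening: 0.201
```

>>> {"api": "send_rows", "payload": {"motion": [{"rx": 0,"ry": 0,"rz": 5,"tx": -0.38,"ty": -0.3,"tz": 0,"hand": 1},{"rx": 0,"ry": 0,"rz": 10,"tx": -0.72,"ty": -0.63,"tz": 0,"hand": 1},{"rx": 0,"ry": 0,"rz": 15,"tx": -1.04,"ty": -0.99,"tz": 0,"hand": 1},{"rx": 0,"ry": 0,"rz": 20,"tx": -1.33,"ty": -1.37,"tz": 0,"hand": 1},{"rx": 0,"ry": 0,"rz": 25,"tx": -1.58,"ty": -1.78,"tz": 0,"hand": 1}]}}

```text
clock: 35.12
tcp_pos: [620.4, -74.1, 112.6]
tcp_rot: [-1.573, -0.002, 1.064]
ft_force: [-3.4, 2.4, 6.2]
opening: 0.201
```

>>> {"api": "send_rows", "payload": {"motion": [{"rx": 0,"ry": 0,"rz": 5,"tx": -0.21,"ty": -0.43,"tz": 0,"hand": 1},{"rx": 0,"ry": 0,"rz": 10,"tx": -0.39,"ty": -0.88,"tz": 0,"hand": 1},{"rx": 0,"ry": 0,"rz": 15,"tx": -0.52,"ty": -1.34,"tz": 0,"hand": 1},{"rx": 0,"ry": 0,"rz": 20,"tx": -0.6,"ty": -1.81,"tz": 0,"hand": 1},{"rx": 0,"ry": 0,"rz": 20,"tx": -0.6,"ty": -1.95,"tz": 0,"hand": 1}]}}

```text
clock: 35.75
tcp_pos: [614.0, -92.9, 112.6]
tcp_rot: [-1.572, -0.003, 1.412]
ft_force: [-5.8, 7.8, 8.1]
opening: 0.2
```

>>> {"api": "send_rows", "payload": {"motion": [{"rx": 0,"ry": 0,"rz": 0,"tx": 0,"ty": -0.1,"tz": 0,"hand": 1},{"rx": 0,"ry": 0,"rz": 0,"tx": 0,"ty": -0.1,"tz": 0,"hand": 1}]}}

```text
clock: 36.0
tcp_pos: [614.0, -93.0, 112.6]
tcp_rot: [-1.572, -0.004, 1.412]
ft_force: [-6.7, 7.0, 7.5]
opening: 0.203
```

>>> {"api": "send_rows", "payload": {"motion": [{"rx": 0,"ry": 0,"rz": 0,"tx": 0,"ty": 0,"tz": 0,"hand": 0.4},{"rx": 0,"ry": 0,"rz": 0,"tx": 0,"ty": 0,"tz": 0,"hand": 0.4},{"rx": 0,"ry": 0,"rz": 0,"tx": 0,"ty": 0,"tz": 4,"hand": 0.4},{"rx": 0,"ry": 0,"rz": -10,"tx": 0,"ty": 0,"tz": 8,"hand": 0.3},{"rx": 0,"ry": 0,"rz": -20,"tx": -5,"ty": 0.8,"tz": 8,"hand": 0.3}]}}

```text
clock: 36.62
tcp_pos: [566.8, -88.3, 193.4]
tcp_rot: [-1.577, -0.002, 1.055]
ft_force: [-1.3, -0.4, 0.3]
opening: 0.701
```

>>> {"api": "send_rows", "payload": {"motion": [{"rx": 0,"ry": 0,"rz": -10,"tx": -5.5,"ty": 0.8,"tz": 0,"hand": 0.3},{"rx": 0,"ry": 0,"rz": -19.5,"tx": -5.9,"ty": 0.9,"tz": -1,"hand": 0.3},{"rx": 0,"ry": 0,"rz": -19.5,"tx": -5.9,"ty": 0.9,"tz": -1,"hand": 0.3},{"rx": 0,"ry": 0,"rz": -19.5,"tx": -5.9,"ty": 0.9,"tz": -1,"hand": 0.3}]}}

```text
clock: 37.12
tcp_pos: [505.3, -78.5, 180.5]
tcp_rot: [-1.571, -0.0, 0.724]
ft_force: [-0.3, 0.8, 0.9]
opening: 0.699
```

```bash
python3 - <<'E'
from h import *
from rig import bot
o=bot.get_obs(); print(o['tcp_pos'],np.degrees(o['tcp_rot']))
w=bot.camera('wrist');cm=bot.camera_model('wrist')
for P in [(504.5,-75.7,145)]:
    u=wproj(cm,o,P); cv2.circle(w,tuple(int(x) for x in u),3,(255,0,255),1)
cv2.imwrite('pics/e2.png',w)
E
```

```text
[505.32200475 -78.46471998 180.54154767] [-9.00292320e+01 -1.43520398e-02  4.14538627e+01]
```

View pics/e2.png

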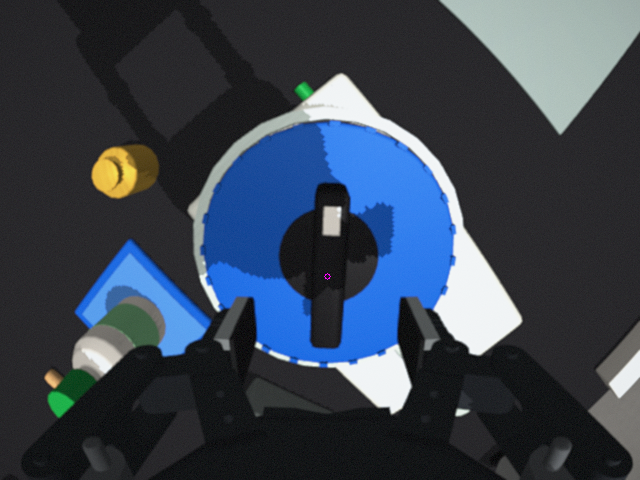

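>>> {"api": "send_rows", "payload": {"motion": [{"rx": 0,"ry": 0,"rz": -1.5,"tx": 0,"ty": 0.2,"tz": -3,"hand": 0.3},{"rx": 0,"ry": 0,"rz": -1.5,"tx": 0,"ty": 0.2,"tz": -5.5,"hand": 0.3},{"rx": 0,"ry": 0,"rz": -1.5,"tx": 0,"ty": 0.2,"tz": -6.2,"hand": 0.4},{"rx": 0,"ry": 0,"rz": -1.5,"tx": 0,"ty": 0.2,"tz": -6.2,"hand": 0.6},{"rx": 0,"ry": 0,"rz": -1.5,"tx": 0,"ty": 0.2,"tz": -6.2,"hand": 1}], "newtons": 45}}

```text
clock: 37.8
tcp_pos: [505.4, -76.4, 119.7]
tcp_rot: [-1.572, -0.001, 0.695]
ft_force: [-6.4, 5.4, 5.6]
opening: 0.201
```

>>> {"api": "send_rows", "payload": {"motion": [{"rx": 0,"ry": 0,"rz": 0,"tx": 0,"ty": 0,"tz": 0,"hand": 1},{"rx": 0,"ry": 0,"rz": 0,"tx": 0,"ty": 0,"tz": 0,"hand": 1},{"rx": 0,"ry": 0,"rz": 0,"tx": 0,"ty": 0,"tz": 0,"hand": 1}]}}

```text
clock: 38.17
tcp_pos: [505.2, -76.7, 119.8]
tcp_rot: [-1.573, -0.001, 0.694]
ft_force: [-1.7, -1.1, 6.5]
opening: 0.204
```

Screw home: −9° per row, lowering 0.08 cm per row.

>>> {"api": "send_rows", "payload": {"motion": [{"rx": 0,"ry": 0,"rz": -9,"tx": 0,"ty": 0,"tz": -0.08,"hand": 1},{"rx": 0,"ry": 0,"rz": -18,"tx": 0,"ty": 0,"tz": -0.16,"hand": 1},{"rx": 0,"ry": 0,"rz": -27,"tx": 0,"ty": 0,"tz": -0.24,"hand": 1},{"rx": 0,"ry": 0,"rz": -36,"tx": 0,"ty": 0,"tz": -0.32,"hand": 1},{"rx": 0,"ry": 0,"rz": -45,"tx": 0,"ty": 0,"tz": -0.4,"hand": 1}]}}

```text
clock: 38.8
tcp_pos: [505.0, -76.0, 115.9]
tcp_rot: [-1.571, -0.002, -0.095]
ft_force: [-4.3, -0.3, 7.1]
opening: 0.205
```

>>> {"api": "send_rows", "payload": {"motion": [{"rx": 0,"ry": 0,"rz": -9,"tx": 0,"ty": 0,"tz": -0.08,"hand": 1},{"rx": 0,"ry": 0,"rz": -18,"tx": 0,"ty": 0,"tz": -0.16,"hand": 1},{"rx": 0,"ry": 0,"rz": -27,"tx": 0,"ty": 0,"tz": -0.24,"hand": 1},{"rx": 0,"ry": 0,"rz": -36,"tx": 0,"ty": 0,"tz": -0.32,"hand": 1},{"rx": 0,"ry": 0,"rz": -45,"tx": 0,"ty": 0,"tz": -0.4,"hand": 1}]}}

```text
clock: 39.42
tcp_pos: [504.7, -75.9, 111.9]
tcp_rot: [-1.57, -0.0, -0.881]
ft_force: [-5.1, 1.4, 8.4]
opening: 0.2
```

>>> {"api": "send_rows", "payload": {"motion": [{"rx": 0,"ry": 0,"rz": -9,"tx": 0,"ty": 0,"tz": -0.08,"hand": 1},{"rx": 0,"ry": 0,"rz": -18,"tx": 0,"ty": 0,"tz": -0.16,"hand": 1},{"rx": 0,"ry": 0,"rz": -27,"tx": 0,"ty": 0,"tz": -0.24,"hand": 1},{"rx": 0,"ry": 0,"rz": -36,"tx": 0,"ty": 0,"tz": -0.32,"hand": 1},{"rx": 0,"ry": 0,"rz": -44,"tx": 0,"ty": 0,"tz": -0.4,"hand": 1}]}}

```text
clock: 40.05
tcp_pos: [504.7, -75.6, 108.1]
tcp_rot: [-1.57, 0.001, -1.648]
ft_force: [-5.0, 2.1, 10.0]
opening: 0.202
```

```bash
python3 - <<'E'
from rig import bot
o=bot.get_obs(); print(o['tcp_pos'],o['tcp_rot'],o['wrist_torque'])
E
```

```text
[504.67497723 -75.589891   108.05395195] [-1.57013967e+00  8.26310247e-04 -1.64792568e+00] [0.28238351 1.00387383 0.1239313 ]
```

>>> {"api": "send_rows", "payload": {"motion": [{"rx": 0,"ry": 0,"rz": -3,"tx": 0,"ty": 0,"tz": 0,"hand": 1},{"rx": 0,"ry": 0,"rz": -3,"tx": 0,"ty": 0,"tz": 0,"hand": 1}]}}

```text
clock: 40.3
tcp_pos: [504.6, -75.8, 107.8]
tcp_rot: [-1.57, 0.0, -1.697]
ft_force: [-4.9, 0.8, 8.4]
opening: 0.203
```

```bash
python3 - <<'E'
from rig import bot
o=bot.get_obs(); print(o['tcp_pos'],o['tcp_rot'],o['wrist_torque'])
E
```

```text
[504.60914562 -75.79860581 107.82361094] [-1.57034595e+00  4.05921106e-04 -1.69652174e+00] [ 0.08907916  0.96571251 -0.14926466]
```

>>> {"api": "send_rows", "payload": {"motion": [{"rx": 0,"ry": 0,"rz": -4,"tx": 0,"ty": 0,"tz": 0,"hand": 1},{"rx": 0,"ry": 0,"rz": -4,"tx": 0,"ty": 0,"tz": 0,"hand": 1}]}}

```text
clock: 40.55
tcp_pos: [504.8, -74.2, 107.8]
tcp_rot: [-1.571, 0.003, -1.763]
ft_force: [-4.1, 5.7, 7.9]
opening: 0.202
```

```bash
python3 - <<'E'
from rig import bot
o=bot.get_obs(); print(o['tcp_pos'],o['tcp_rot'],o['wrist_torque'])
E
```

```text
[504.80543159 -74.18877038 107.75069225] [-1.57064571  0.00338678 -1.76331512] [0.91056727 0.83781378 0.95855195]
```

>>> {"api": "send_rows", "payload": {"motion": [{"rx": 0,"ry": 0,"rz": 0,"tx": 0,"ty": 0,"tz": 0,"hand": 0.4},{"rx": 0,"ry": 0,"rz": 0,"tx": 0,"ty": 0,"tz": 0,"hand": 0.4},{"rx": 0,"ry": 0,"rz": 0,"tx": 0,"ty": 0,"tz": 4,"hand": 0.4},{"rx": 0,"ry": 0,"rz": 0,"tx": 0,"ty": 0,"tz": 9,"hand": 0.4},{"rx": 0,"ry": 0,"rz": 7,"tx": 0,"ty": 0,"tz": 10,"hand": 0.3}]}}

```text
clock: 41.18
tcp_pos: [506.1, -76.7, 210.6]
tcp_rot: [-1.564, -0.001, -1.642]
ft_force: [0.0, -0.1, -1.2]
opening: 0.704
```

```bash
python3 - <<'E'
from h import *
from rig import bot
o=bot.get_obs(); print(o['tcp_pos'],np.degrees(o['tcp_rot']))
w=bot.camera('wrist');cm=bot.camera_model('wrist')
a=np.radians(-3.8);ex=np.array([np.cos(a),np.sin(a)]);ey=np.array([-ex[1],ex[0]])
for sx,sy in ((-1,-1),(1,-1),(1,1),(-1,1)):
    q=np.array([505,-75])+45*sx*ex+9*sy*ey
    u=wproj(cm,o,(*q,133)); cv2.circle(w,tuple(int(x) for x in u),4,(255,0,255),1)
cv2.imwrite('pics/e3.png',w)
E
```

```text
[506.14471578 -76.69485138 210.59425498] [-8.96160775e+01 -5.92209187e-02 -9.40798842e+01]
```

View pics/e3.png

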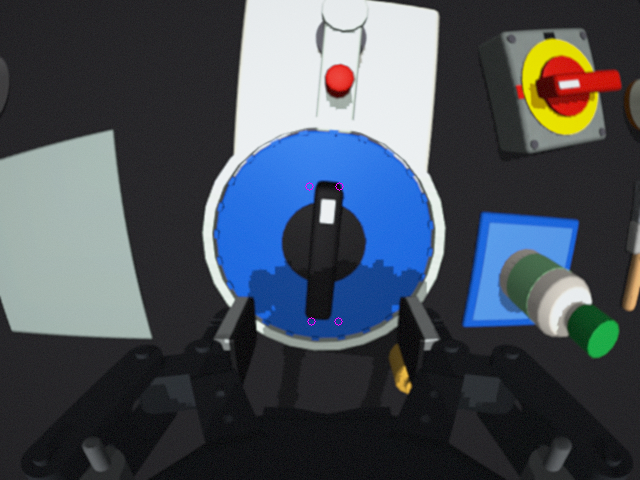

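>>> {"api": "send_rows", "payload": {"motion": [{"rx": 0,"ry": 0,"rz": 10,"tx": 2,"ty": -4,"tz": 0,"hand": 0.4},{"rx": 0,"ry": 0,"rz": 20,"tx": 4,"ty": -8,"tz": 0,"hand": 0.4},{"rx": 0,"ry": 0,"rz": 30,"tx": 6,"ty": -12,"tz": 0,"hand": 0.4},{"rx": 0,"ry": 0,"rz": 40,"tx": 8,"ty": -16,"tz": 0,"hand": 0.4},{"rx": 0,"ry": 0,"rz": 50,"tx": 10,"ty": -20,"tz": 0,"hand": 0.4}]}}

```text
clock: 41.85
tcp_pos: [605.1, -277.6, 204.8]
tcp_rot: [-1.571, 0.001, -0.768]
ft_force: [0.2, 0.1, 0.4]
opening: 0.6
```

>>> {"api": "send_rows", "payload": {"motion": [{"rx": 0,"ry": 0,"rz": 10,"tx": 1.6,"ty": -2.2,"tz": 0,"hand": 0.4},{"rx": 0,"ry": 0,"rz": 20,"tx": 1.6,"ty": -2.2,"tz": 0,"hand": 0.4},{"rx": 0,"ry": 0,"rz": 30,"tx": 1.6,"ty": -2.2,"tz": 0,"hand": 0.4},{"rx": 0,"ry": 0,"rz": 40,"tx": 1.6,"ty": -2.2,"tz": -1,"hand": 0.4},{"rx": 0,"ry": 0,"rz": 50,"tx": 1.6,"ty": -2.2,"tz": -2,"hand": 0.4}]}}

```text
clock: 42.48
tcp_pos: [620.6, -298.4, 184.5]
tcp_rot: [-1.57, 0.001, 0.105]
ft_force: [-0.7, 0.3, 0.0]
opening: 0.607
```

>>> {"api": "send_rows", "payload": {"motion": [{"rx": 0,"ry": 0,"rz": 6.3,"tx": 0,"ty": 0,"tz": 0,"hand": 0.4},{"rx": 0,"ry": 0,"rz": 6.3,"tx": 0,"ty": 0,"tz": 0,"hand": 0.4},{"rx": 0,"ry": 0,"rz": 6.3,"tx": 0,"ty": 0,"tz": 0,"hand": 0.4}]}}

```text
clock: 42.85
tcp_pos: [620.7, -298.3, 185.8]
tcp_rot: [-1.57, 0.0, 0.208]
ft_force: [0.2, 0.9, 0.4]
opening: 0.6
```

```bash
python3 - <<'E'
from h import *
from rig import bot
o=bot.get_obs(); print(o['tcp_pos'],np.degrees(o['tcp_rot']))
w=bot.camera('wrist');cm=bot.camera_model('wrist')
for P in [(622.5,-297.5,105)]:
    u=wproj(cm,o,P); print(u);cv2.circle(w,tuple(int(x) for x in u),4,(255,0,255),1)
cv2.imwrite('pics/f1.png',w)
cv2.imwrite('pics/f1s.png',bot.camera('scene'))
E
```

```text
[ 620.68597053 -298.28822043  185.79020754] [-8.99809555e+01  2.21139277e-02  1.19099580e+01]
[329.05282605 253.71538781]
```

View pics/f1.png

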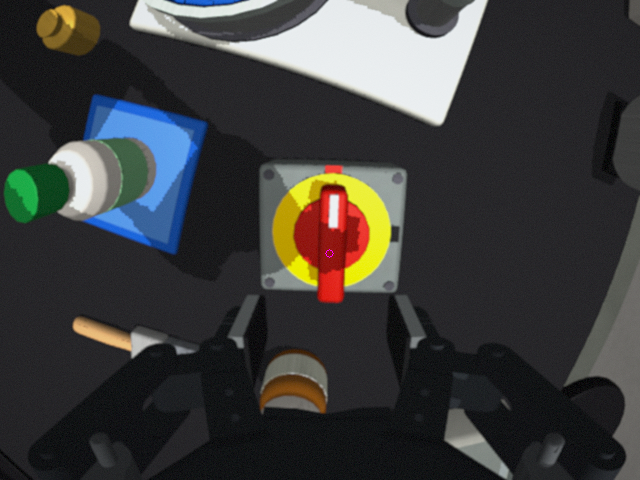

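View pics/f1s.png

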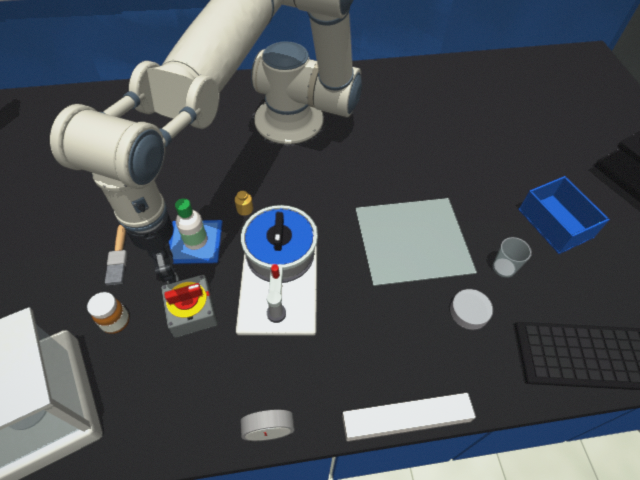

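>>> {"api": "send_rows", "payload": {"motion": [{"rx": 0,"ry": 0,"rz": 0,"tx": 0.25,"ty": 0.1,"tz": -4,"hand": 0.4},{"rx": 0,"ry": 0,"rz": 0,"tx": 0.25,"ty": 0.1,"tz": -8,"hand": 0.4},{"rx": 0,"ry": 0,"rz": 0,"tx": 0.25,"ty": 0.1,"tz": -10.2,"hand": 0.4},{"rx": 0,"ry": 0,"rz": 0,"tx": 0.25,"ty": 0.1,"tz": -10.2,"hand": 0.6},{"rx": 0,"ry": 0,"rz": 0,"tx": 0.25,"ty": 0.1,"tz": -10.2,"hand": 1}], "newtons": 40}}

```text
clock: 43.58
tcp_pos: [624.0, -297.7, 86.5]
tcp_rot: [-1.573, -0.002, 0.21]
ft_force: [-3.3, 0.6, 0.3]
opening: 0.203
```

>>> {"api": "send_rows", "payload": {"motion": [{"rx": 0,"ry": 0,"rz": 0,"tx": 0,"ty": 0,"tz": 0,"hand": 1},{"rx": 0,"ry": 0,"rz": 0,"tx": 0,"ty": 0,"tz": 0,"hand": 1},{"rx": 0,"ry": 0,"rz": 0,"tx": 0,"ty": 0,"tz": 0,"hand": 1}]}}

```text
clock: 43.95
tcp_pos: [623.9, -297.7, 86.5]
tcp_rot: [-1.573, -0.002, 0.211]
ft_force: [-0.8, 0.8, 5.6]
opening: 0.205
```

>>> {"api": "send_rows", "payload": {"motion": [{"rx": 0,"ry": 0,"rz": -9,"tx": 0,"ty": 0,"tz": 0,"hand": 1},{"rx": 0,"ry": 0,"rz": -18,"tx": 0,"ty": 0,"tz": 0,"hand": 1},{"rx": 0,"ry": 0,"rz": -27,"tx": 0,"ty": 0,"tz": 0,"hand": 1},{"rx": 0,"ry": 0,"rz": -36,"tx": 0,"ty": 0,"tz": 0,"hand": 1},{"rx": 0,"ry": 0,"rz": -45,"tx": 0,"ty": 0,"tz": 0,"hand": 1}]}}

```text
clock: 44.58
tcp_pos: [622.1, -297.5, 86.5]
tcp_rot: [-1.572, 0.001, -0.579]
ft_force: [-10.4, 2.3, 10.4]
opening: 0.201
```

>>> {"api": "send_rows", "payload": {"motion": [{"rx": 0,"ry": 0,"rz": -9,"tx": 0,"ty": 0,"tz": 0,"hand": 1},{"rx": 0,"ry": 0,"rz": -18,"tx": 0,"ty": 0,"tz": 0,"hand": 1},{"rx": 0,"ry": 0,"rz": -27,"tx": 0,"ty": 0,"tz": 0,"hand": 1},{"rx": 0,"ry": 0,"rz": -36,"tx": 0,"ty": 0,"tz": 0,"hand": 1},{"rx": 0,"ry": 0,"rz": -45,"tx": 0,"ty": 0,"tz": 0,"hand": 1}]}}

```text
clock: 45.2
tcp_pos: [620.9, -295.8, 86.4]
tcp_rot: [-1.575, 0.003, -1.364]
ft_force: [-14.8, 8.2, 12.5]
opening: 0.2
```

```bash
python3 - <<'E'
from rig import bot
o=bot.get_obs(); print(o['tcp_pos'],o['tcp_rot'],o['wrist_torque'])
E
```

```text
[ 620.94501793 -295.8464747    86.39046238] [-1.57517409  0.00345212 -1.3639258 ] [1.27433097 2.52197855 0.15960308]
```

>>> {"api": "send_rows", "payload": {"motion": [{"rx": 0,"ry": 0,"rz": 0,"tx": 0,"ty": 0,"tz": 0,"hand": 0.4},{"rx": 0,"ry": 0,"rz": 0,"tx": 0,"ty": 0,"tz": 0,"hand": 0.4},{"rx": 0,"ry": 0,"rz": 0,"tx": 0,"ty": 0,"tz": 4,"hand": 0.4},{"rx": 0,"ry": 0,"rz": 0,"tx": 0,"ty": 0,"tz": 9,"hand": 0.4},{"rx": 0,"ry": 0,"rz": 0,"tx": 0,"ty": 0,"tz": 14,"hand": 0.4}]}}

```text
clock: 45.82
tcp_pos: [623.3, -297.2, 225.3]
tcp_rot: [-1.571, 0.0, -1.359]
ft_force: [0.6, 0.1, 0.9]
opening: 0.603
```

>>> {"api": "send_rows", "payload": {"motion": [{"rx": 0,"ry": 0,"rz": 0,"tx": -2,"ty": -4,"tz": 2,"hand": 0.4},{"rx": 0,"ry": 0,"rz": 0,"tx": -4,"ty": -8,"tz": 4,"hand": 0.4},{"rx": 0,"ry": 0,"rz": 0,"tx": -8,"ty": -12,"tz": 4,"hand": 0.4},{"rx": 0,"ry": 0,"rz": 0,"tx": -12,"ty": -16,"tz": 4,"hand": 0.4},{"rx": 0,"ry": 0,"rz": 0,"tx": -16,"ty": -20,"tz": 4,"hand": 0.4}]}}

```text
clock: 46.45
tcp_pos: [462.1, -498.5, 264.0]
tcp_rot: [-1.571, -0.0, -1.358]
ft_force: [1.4, -0.2, 0.3]
opening: 0.603
```

```bash
python3 - <<'E'
from h import *
from rig import bot
t=bot.camera('top'); crop(t,300,160,480,320,4,'pics/g_t.png')
s=bot.camera('scene'); cv2.imwrite('pics/g_s.png',s)
E
```

```text
(no output)
```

View pics/g_t.png

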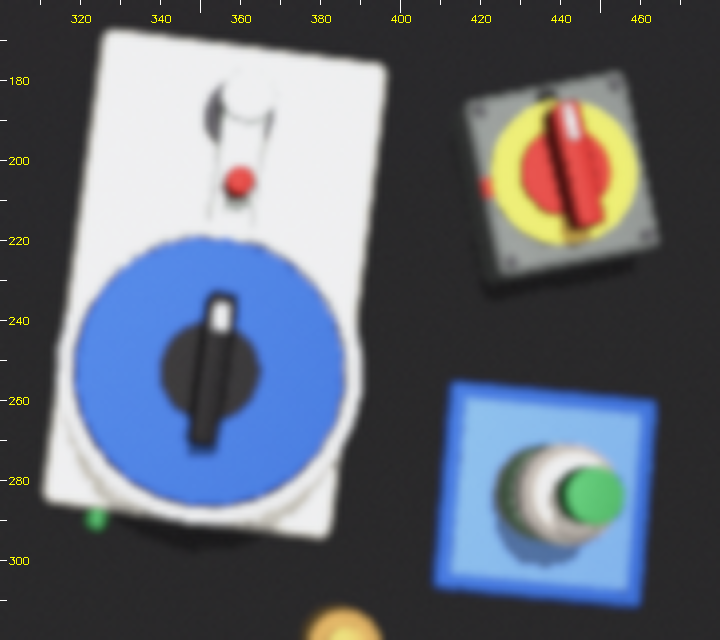

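View pics/g_s.png

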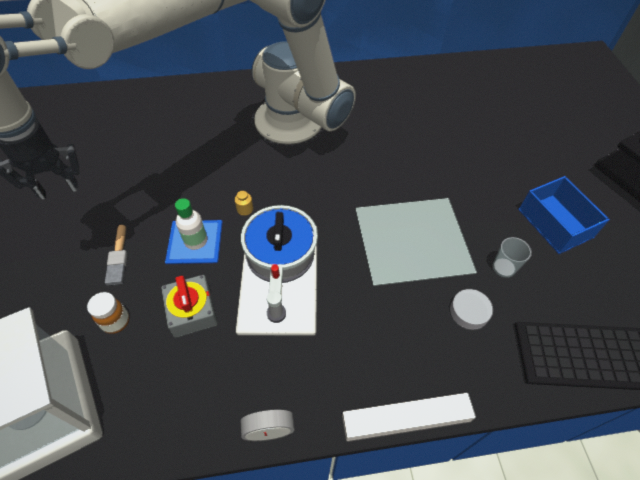

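```bash
python3 - <<'E'
from h import *
from rig import bot
cm=bot.camera_model('top'); s=bot.camera_model('scene')
for n,a,b,m in (('top','pics/a_top.png',bot.camera('top'),cm),('scene','pics/a_scene.png',bot.camera('scene'),s)):
  for im in (cv2.imread(a),b):
    hsv=cv2.cvtColor(im,cv2.COLOR_BGR2HSV); k=cv2.inRange(hsv,(100,150,100),(125,255,255))
    x0,x1,y0,y1=(305,400,205,300) if n=='top' else (235,325,195,275)
    z=np.zeros_like(k); z[y0:y1,x0:x1]=k[y0:y1,x0:x1]
    p=cv2.convexHull(np.argwhere(z)[:,::-1].astype(np.int32)); e=cv2.fitEllipse(p); print(n,e[0],e[1],at(m,e[0],97)[:2])
E
```

```text
top (352.69158935546875, 252.76174926757812) (64.83851623535156, 65.18635559082031) [503.06905141 -75.45256499]
top (351.90692138671875, 252.65396118164062) (64.79296875, 65.24068450927734) [503.35737914 -73.60750172]
scene (277.7885437011719, 236.22698974609375) (54.85185623168945, 67.33721923828125) [508.12172842 -76.58164872]
scene (278.64324951171875, 236.31982421875) (54.66887664794922, 67.39469146728516) [508.66129845 -74.62517598]
```

```bash
python3 - <<'E'
from rig import bot
print(bot.hand_in())
E
```

```text
the job is handed in; nothing more can be done
None
```

I finished the whole sequence and handed the job in at about 47 s of the 210 s allowed. `hand_in` gives no verdict, so the checks below are my own.

**What I did, in order:**
1. I turned the isolator off.
2. I stood the green-capped bottle on the tray.
3. I unscrewed the cap about 2.36 rad and swung it aside about 94°.
4. I laid both orange cases flat, side by side, in the pot. Only two were on the mat.
5. I swung the cap back and screwed it down to its stop.
6. I turned the isolator back on, by 1.575 rad.

**Last checks, from the final top and scene pictures:**
- **Cases:** the mat is empty. Both cases lay flat in the pot in the last view before I closed the cap; the closed cap hides them now.
- **Isolator:** the pointer is at the black mark (on).
- **Bottle:** it stands upright on the tray, a little off centre.
- **Bystanders:** all look to be where they were. I judged this by eye and did not measure it.
- **Arm:** it is clear of everything.

**Two small differences from the start:**
- **Cap position:** its centre ended about 1.9 mm towards the opening side, roughly 0.012 rad of swing against the 0.06 allowed.
- **Cap bar:** it sits a few degrees further clockwise than at the start. The wrist torque rose as I pushed the last few degrees, so I take the cap to be at its stop.

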